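# Pack the fitter's service case and snap it shut

### The job

Pack the fitter's service case: lift every brass wall flange out of the moulded grey tray and lay it flat, boss up, on the floor of the open case, none on top of another, and set the rubber stopper fully home and upright in the neck of the flask inside the case. Only when all that is in, swing the lid down and press it past its catch so that it stays fully shut. Leave everything else on the counter where it is.

Things in the scene. Friction and masses are not known exactly. Their poses are not given: they have to be found in the camera images.
- case: Grey open case fixed to the counter, 190 mm along own x, 280 along own y, walls and floor 5 mm, rim 62 mm high. Origin: centre of underside, z up. Lid hinged on the +x rim; spring catch (70 mm wide, 28 mm out, 18 to 48 mm high) outside the middle of the -x wall. A squat copper flask (60 mm wide, 21 mm high, neck above) is built into the -y end; the floor from own y -0.06 to 0.135 is for flanges.
- bay (a point): Centre of the free floor area of the case, on its inner floor (5 mm above the counter); axes as those of the case.
- neck (a point): Centre of the mouth of the flask's neck, on its rim, 40 mm above the counter. The neck is 35 mm across outside, 27 mm inside, bore 19 mm deep.
- lid (a joint): Lid angle, rad: 0 fully shut, 1.57 upright, up to 2.05 leaning back. Stiff hinge: it stays where left. Yellow plate 202 mm (hinge to front edge) by 280 mm, 8 mm thick. At about 0.08 rad its nose meets the spring catch; pressing down on the front part with about 10 N carries it past, to 0, where it is held.
- lid_hinge (a point): Point on the hinge axis of the lid, at the middle of the case's +x rim, at half the lid's thickness (its axes turn with the lid).
- lid_front (a point): Point on the outer (upper, when shut) face of the lid, at the middle of its width, 15 mm from its front edge; it moves with the lid. When shut it lies 70 mm above the counter.
- tray: Grey moulded tray fixed to the counter, 254 x 170 mm, 15 mm high, with six rectangular cavities about 70 x 46 mm, 9 mm deep (floor 6 mm above the counter) in two rows of three, centres at x -80, 0 or 80 and y -43 or 43 mm in its own x and y. Origin: centre of its underside.
- stand: Small round wooden stand fixed to the counter, 48 mm across, 14 mm high, in which the stopper stands. Origin: centre of its underside.
- stopper: Black rubber stopper standing upright: tapered plug 16 mm across at the foot, 22 mm at 18 mm height, then a round head 35 mm across from 18 to 34 mm height. Origin: centre of the foot, z up along its axis. Grip the head with the finger tips. When home the head rests on the rim of the neck, foot 18 mm below it.
- fitting1: Brass wall flange (may be absent): oblong base 64 x 40 mm, 8 mm thick, rounded ends along its own x, with a round boss 29 mm across rising to 32 mm above the underside at the centre; about 0.16 kg. Origin: centre of the underside, z up through the boss. Starts in one of the tray's cavities. Grip it by the boss.
- fitting2: Brass wall flange (may be absent): oblong base 64 x 40 mm, 8 mm thick, rounded ends along its own x, with a round boss 29 mm across rising to 32 mm above the underside at the centre; about 0.16 kg. Origin: centre of the underside, z up through the boss. Starts in one of the tray's cavities. Grip it by the boss.
- fitting3: Brass wall flange (may be absent): oblong base 64 x 40 mm, 8 mm thick, rounded ends along its own x, with a round boss 29 mm across rising to 32 mm above the underside at the centre; about 0.16 kg. Origin: centre of the underside, z up through the boss. Starts in one of the tray's cavities. Grip it by the boss.
- fitting4: Brass wall flange (may be absent): oblong base 64 x 40 mm, 8 mm thick, rounded ends along its own x, with a round boss 29 mm across rising to 32 mm above the underside at the centre; about 0.16 kg. Origin: centre of the underside, z up through the boss. Starts in one of the tray's cavities. Grip it by the boss.
- fitting5: Brass wall flange (may be absent): oblong base 64 x 40 mm, 8 mm thick, rounded ends along its own x, with a round boss 29 mm across rising to 32 mm above the underside at the centre; about 0.16 kg. Origin: centre of the underside, z up through the boss. Starts in one of the tray's cavities. Grip it by the boss.
- fitting6: Brass wall flange (may be absent): oblong base 64 x 40 mm, 8 mm thick, rounded ends along its own x, with a round boss 29 mm across rising to 32 mm above the underside at the centre; about 0.16 kg. Origin: centre of the underside, z up through the boss. Starts in one of the tray's cavities. Grip it by the boss.
- tape: White roll, 94 mm across, 19 mm high; a bystander, leave it alone. Origin: on its underside.
- wrench: Steel wrench 170 mm long lying flat; a bystander, leave it alone. Origin: on its underside.
- spray: Red can 52 mm across, 150 mm high, upright; a bystander, leave it alone. Origin: on its underside.
- carton: Cardboard box 60 x 90 x 50 mm; a bystander, leave it alone. Origin: on its underside.
- elbow: Brass pipe elbow, legs 45 mm long, 26 mm thick, lying flat; a bystander, leave it alone. Origin: on its underside.
- block: Wooden block 35 x 60 x 20 mm; a bystander, leave it alone. Origin: on its underside.
- pot: Grey pot with white cap, 60 mm across, 60 mm high; a bystander, leave it alone. Origin: on its underside.

How it is judged:
By the outcome, as a careful person would: the job done as asked, in the order asked, and still so for the second after the job is handed in, with the robot touching nothing.
Of fitting1, fitting2, fitting3, fitting4, fitting5, fitting6 only 3 to 5 are there at a start; the rules pass over those that are not, and their reading is None.
At some moment in a run one of fitting1, fitting2, fitting3, fitting4, fitting5, fitting6 may be knocked a few centimetres aside while the robot is not near it.
It also fails if it takes over 210 s, if anything falls off the work surface, if the arm or the gripper's body presses on something with over 40 N, if the wrist force passes 120 N, or if a joint passes its speed limit or range.

### The arm

A 6-joint arm with a two-finger parallel gripper is mounted at the origin on the work surface. World frame = base frame: x ahead of the robot, y to its left, z up, the work surface at z = 0. Lengths are in mm, angles in rad, forces in N, time in s.
With the tool pointing down it reaches from about 275 to 1000 mm from the base axis. Payload 8.4 kg.
Tool frame: the origin (TCP) lies between the finger pads; the fingertips stand 25 mm ahead of it and the grasp point (between the pads) lies 6 mm ahead of it; z points along the fingers, y is the line along which they close (so a half turn about z gives the same grasp; the last joint's range is limited). The gripper opens to 85 mm and grips with 20 to 120 N. Pads are 22 mm wide; open, the fingers measure 114 mm over their backs; the gripper's body (76 mm by 85 mm) begins 54 mm behind the grasp point. The pads swing forward as they close: fully open they stand 13 mm farther back than shut.
Start: joints at [1.172, 0.353, 1.633, -0, 1.155, -0.002], TCP at [241.542, 576.442, 256.281] pointing down, gripper open.
Joint ranges: [-2.63, 2.63], [-0.92, 2.1], [0.06, 2.66], [-1.3, 4.44], [0, 2.69], [-3.02, 3.02]. Speed limits (rad/s): [2.22, 2.22, 2.79, 3.14, 3.14, 3.14].

### API

Orientations are given as [roll, pitch, yaw] about the fixed x, y, z axes, in that order (R = Rz(yaw) Ry(pitch) Rx(roll)).
In Python, from rig import r, eyes, workorder gives the robot as it stands. The module is installed in compiled form; this text tells all that it offers.
- The arm moves only by the tool step_arm, never from a script. Its argument "moves" is a list of rows, each an object of numbers: "tx", "ty", "tz": the shift along the tool's x, y, z scaled (see below); "ax", "ay", "az": the turn, a rotation vector about the tool's x, y, z scaled (see below). In form: [{"tx": .., "ty": .., "tz": .., "ax": .., "ay": .., "az": ..}, ...]. A call has 1 to 5 rows; each row shifts and turns the commanded pose from where the row before left it, along the tool's axes as they then stand; what a row does not reach is not made up. The controller multiplies each number of a shift by 25 mm and each number of a turn by 90 degrees. A row lasts 1/8 s, in which the tool goes at most 62.5 mm and 10.7 degrees, less where a joint would pass 70% of its speed; a pose out of reach is approached as far as the arm can. A call with a number of a shift or a turn outside -1 to 1 is refused whole. A call with a gripper value outside its range is refused whole. "gripper" is the opening, from 0 (shut) to 1 (fully open), set as the call begins (left out, the last holds). The fingers move at their own pace and stop on an object; "newtons" is the grip in N (left out, the last holds). Time passes only in rows, so rows that do not move let the fingers close. It gives the time, the measured TCP pose, the force, the opening and the grip force at its end, in the units of the state.
- r.sense(): the state, without advancing time (a new reading comes with each control period).
- eyes.grab_frame(name): name is "scene" or "top" or "wrist"; returns (picture, depth): 384x512x3 uint8, red, green, blue; 384x512 float32, mm along the optical axis (not along the pixel's ray), 0 where there is no reading.
- eyes.camera_info(name): a dict with "intrinsics" (3x3 intrinsics, pixels), "cam_to_world" (4x4, takes a point from camera to world coordinates). Camera axes: x right, y up, looking along -z (the intrinsics and any distortion apply to the point x, -y, -z); pixel columns grow to the right and rows downward; lengths in mm; the calibration is good to about 2 mm. The wrist camera is an equidistant fisheye: a pixel r from the principal point sees the ray r / f radians off the axis. A picture is of the moment at which its call begins: read the wrist's pose just before it. camera_info takes no time and is no camera call; for the wrist camera it gives the pose at the moment of the call.
- workorder.sign_off(): hands the job in; it is judged then, once.
The state is a dict: "clock": time; "qpos": joint angles; "qvel": joint speeds; "joint_efforts": joint torques, N m; "eef_pos": TCP position; "tcp_rot": TCP orientation; "contact_force": force on the tool from outside, world axes, zero at the start; "wrist_torque": the same for the moment, N m; "opening": opening from 0.0 (shut) to 1.0 (fully open); "grasp_force": force on a finger pad.
Only numpy, scipy, OpenCV 4.12 (cv2) and the standard library are available. Lean on these libraries where they do the work, as an engineer would, in place of code of your own. Each camera call takes 0.05 s, during which the arm holds its last target. There are 200 camera calls.

## Working session

There is one attempt and no reset: what is moved stays moved. The work goes in short steps, Python scripts to look and compute and a tool call to move; the robot and the scene stay as the last step left them, time stands still between calls to the robot, and variables do not carry over. Pictures are saved under pics/ and viewed, at most 14 in all, crops included, and the job is handed in when it is done.

Besides the shell and the picture viewer there is one more tool, called after "Emit:" as a command line: name --argument value ..., lists and objects as JSON in quotes. step_arm: Moves the arm, as the interface text tells. Its arguments: {"type":"object","properties":{"moves":{"type":"array","items":{"type":"object","properties":{"tx":{"type":"number"},"ty":{"type":"number"},"tz":{"type":"number"},"ax":{"type":"number"},"ay":{"type":"number"},"az":{"type":"number"}}}},"gripper":{"type":"number"},"newtons":{"type":"number"}},"required":["moves"]}

```bash
mkdir -p pics; python3 - <<'E'
from rig import r, eyes, workorder
import cv2,numpy as np
print(r.sense())
for n in ("scene","top"):
    p,d=eyes.grab_frame(n); np.savez(n+'0.npz',p=p,d=d)
    cv2.imwrite(f'pics/{n}0.png',p[:,:,::-1]); i=eyes.camera_info(n); print(n,i, (d>0).mean())
print(eyes.camera_info("wrist"))
E
```

```text
{'clock': 0.0, 'qpos': array([ 1.17157532e+00,  3.53631747e-01,  1.63415113e+00,  1.55417122e-06,
        1.15520159e+00, -2.39344638e-03]), 'qvel': array([-0.00164669, -0.00028453,  0.00022262,  0.00087049,  0.00107357,
        0.00011958]), 'joint_efforts': array([ 1.93361404e-03, -6.05222368e+01, -3.42086649e+01,  8.74624652e-05,
        8.65385751e-03,  2.10050558e-05]), 'eef_pos': array([241.37947145, 576.01854285, 255.56462859]), 'tcp_rot': array([-3.14020085e+00, -4.75222372e-06,  2.74476446e+00]), 'contact_force': array([-0.57145339, -0.1109296 ,  0.46563888]), 'wrist_torque': array([ 0.00139726, -0.02746315,  0.02043956]), 'grasp_force': 0.0, 'opening': 1.002003778358239}
scene {'intrinsics': array([[477.13978344,   0.        , 256.68830197],
       [  0.        , 477.13978344, 189.24561759],
       [  0.        ,   0.        ,   1.        ]]), 'cam_to_world': array([[ 5.89712216e-01, -4.73618435e-01,  6.54159827e-01,
         1.40632527e+03],
       [ 8.07502343e-01,  3.32348401e-01, -4.87323822e-01,
        -7.05758996e+02],
       [ 1.33965736e-02,  8.15616404e-01,  5.784
[... 521 characters left out ...]
7e-03,  2.03738288e-01,  9.79022757e-01,
         1.21834015e+03],
       [ 0.00000000e+00,  0.00000000e+00,  0.00000000e+00,
         1.00000000e+00]])} 0.9961954752604166
{'intrinsics': array([[297.31863964,   0.        , 252.49083982],
       [  0.        , 297.31863964, 197.05063804],
       [  0.        ,   0.        ,   1.        ]]), 'cam_to_world': array([[ 3.86382082e-01, -8.75803144e-01, -2.89271049e-01,
         1.67049080e+02],
       [ 9.22337762e-01,  3.66413548e-01,  1.22613885e-01,
         6.08145296e+02],
       [-1.39279434e-03, -3.14181420e-01,  9.49361941e-01,
         3.71981277e+02],
       [ 0.00000000e+00,  0.00000000e+00,  0.00000000e+00,
         1.00000000e+00]])}
```

View pics/top0.png

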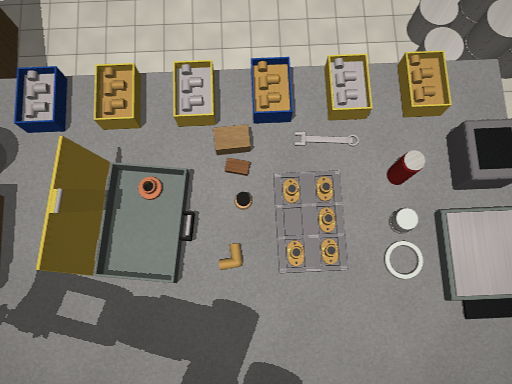

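View pics/scene0.png

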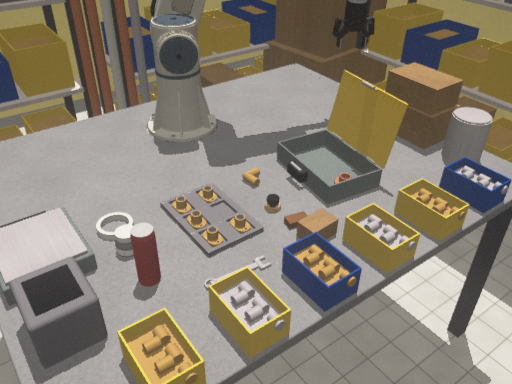

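The top view shows five flanges in the tray: bosses near (291,189), (325,187), (328,218), (296,252) and (330,251), with one cavity empty at (292,220). The flask is at (150,187) in the open case, the lid is leaning open to the left, and the stopper stands at (243,200). The scene view agrees.

```bash
cat > h.py <<'E'
import numpy as np, cv2
from rig import r, eyes
def rays(n,uv,info=None):
    i=info or eyes.camera_info(n); K=i['intrinsics'];T=i['cam_to_world']
    uv=np.atleast_2d(np.asarray(uv,float))
    x=(uv[:,0]-K[0,2])/K[0,0]; y=(uv[:,1]-K[1,2])/K[1,1]
    if n=='wrist':
        t=np.hypot(x,y); s=np.where(t>1e-9,np.sin(t)/np.maximum(t,1e-9),1)
        d=np.c_[x*s,-y*s,-np.cos(t)]
    else: d=np.c_[x,-y,-np.ones_like(x)]
    return T[:3,3], d@T[:3,:3].T
def plane(n,uv,z,info=None):
    o,d=rays(n,uv,info); return o+d*((z-o[2])/d[:,2])[:,None]
def tri(o1,d1,o2,d2):
    A=np.c_[d1,-d2]; s=np.linalg.lstsq(A,o2-o1,rcond=None)[0]
    a,b=o1+d1*s[0],o2+d2*s[1]; return (a+b)/2,np.linalg.norm(a-b)
def cloud(n,d,info=None):
    v,u=np.indices(d.shape); i=info or eyes.camera_info(n)
    o,ra=rays(n,np.c_[u.ravel(),v.ravel()],i)
    f=-i['cam_to_world'][:3,2]; ra=ra/(ra@f)[:,None]
    P=o+ra*d.ravel()[:,None]; P[d.ravel()<=0]=np.nan
    return P.reshape(*d.shape,3)
def brass(p):
    h=cv2.cvtColor(p,cv2.COLOR_RGB2HSV); return cv2.inRange(h,(12,100,90),(28,255,255))>0
E
python3 - <<'E'
from h import *
for n in ('top','scene'):
    z=np.load(n+'0.npz');p,d=z['p'],z['d']; P=cloud(n,d); X=P[...,0];Y=P[...,1];Z=P[...,2]
    print(n,'table z',np.nanmedian(Z[(abs(X-450)<60)&(abs(Y+80)<15)]))
    area=(X>250)&(X<650)&(Y<0)&(Y>-330)
    lab=brass(p)&area
    m=cv2.morphologyEx((lab).astype(np.uint8),cv2.MORPH_CLOSE,np.ones((3,3)))
    k,L,st,c=cv2.connectedComponentsWithStats(m)
    for j in range(1,k):
        if st[j,4]<60: continue
        q=(L==j); zt=Z[q]; hi=q&(Z>np.nanpercentile(zt,90)-4); lo=q&(Z<22)
        base=P[lo][:,:2]; ang=cv2.minAreaRect(base.astype(np.float32))
        print(j,c[j].round(1),st[j,4],'top z',np.nanpercentile(zt,90).round(1),'boss',P[hi][:,:2].mean(0).round(1),'rect',np.round(ang[0],1),np.round(ang[1],1),round(ang[2],1))
    # stopper black
    hsv=p.max(2); q=(hsv<60)&(X>300)&(X<620)&(Y>-60)&(Y<90)&(Z>5)
    print('stopper',np.nanmedian(P[q],0),np.nanmin(P[q],0),np.nanmax(P[q],0),q.sum())
    h=cv2.cvtColor(p,cv2.COLOR_RGB2HSV)
    q=((h[...,0]<10)|(h[...,0]>175))&(h[...,1]>120)&(Y>100)&(X>300)&(X<700)
    print('flask',q.sum(),np.nanmin(P[q],0),np.nanmax(P[q],0),np.nanmedian(P[q],0))
    q=cv2.inRange(h,(22,100,60),(34,255,255))>0; q&=(Y>150)&(X<700)&(Z>30)&(X>200)
    print('lid',q.sum(),np.nanmin(P[q],0),np.nanmax(P[q],0))
    # tray rim pts
    q=(Z>12)&(Z<18)&area&~lab; 
    a=cv2.minAreaRect(P[q][:,:2].astype(np.float32)); print('tray',a)
    q=(Z>58)&(Z<65)&(Y>80)&(Y<420)&(X>250)&(X<640)&(h[...,1]<110)
    a=cv2.minAreaRect(P[q][:,:2].astype(np.float32)); print('case rim',a,q.sum())
E
```

```text
top table z -0.2886491877864046
2 [324.  188.8] 293 top z 37.9 boss [ 601.1 -247.3] rect [ 602. -246.] [40.6 64.2] 86.6
3 [290.7 190.8] 284 top z 37.1 boss [ 598.8 -161.8] rect [ 599.8 -160.1] [63.1 39.5] 5.8
4 [242.5 203.9] 75 top z 16.0 boss [570.2 -37.7] rect [574.  -36.7] [41.1 33.1] 87.1
5 [326.3 219.6] 302 top z 37.3 boss [ 520.4 -247.8] rect [ 521.3 -246.9] [42.8 61. ] 79.0
6 [329.1 251.2] 314 top z 37.4 boss [ 441.4 -248.8] rect [ 441.4 -247.9] [60.6 40.1] 1.4
7 [295. 253.] 315 top z 37.8 boss [ 440.1 -163.6] rect [ 440.9 -161.8] [39.7 61.4] 87.3
8 [235.4 255.2] 241 top z 27.3 boss [439.1 -13.3] rect [442.2 -13.5] [60.6 25.7] 1.3
stopper [575.16464589 -33.72049482  37.30217878] [506.42414124 -52.95945295  13.90691764] [596.27903639  89.99854686  51.827076  ] 188
flask 31 [593.07696904 172.92463436  14.50322425] [648.23484766 221.75340071  41.2430548 ] [618.89837647 195.81327704  22.04477243]
lid 6752 [404.24764907 289.52573512  64.49722378] [687.41681273 374.3677782  268.42421768]
tray ((521.0294189453125, -151.1551055908203), (278.30572509765625, 255.30770874023438), 89.4239
[... 574 characters left out ...]
601.3 -161.2] [51.1 56.1] 54.6
9 [212.5 236.7] 233 top z 36.4 boss [ 609.1 -250.2] rect [ 603.4 -245.2] [44.6 65.9] 78.6
stopper [549.30339338  85.68024916  33.05496142] [509.24437956 -55.07033395  19.76207779] [600.92126948  89.98527973  50.04925866] 96
flask 11 [604.51336747 174.10911098  19.7190559 ] [634.01262869 211.71345727  40.48620787] [617.81746708 189.72688363  31.54875229]
lid 4766 [201.6233511  287.54820334  30.03083857] [ 689.15896199 1712.01411887  340.90279091]
tray ((521.6000366210938, -145.21041870117188), (290.0589294433594, 256.681884765625), 89.93700408935547)
case rim ((518.4663696289062, 204.56015014648438), (218.3760986328125, 261.6511535644531), 83.25735473632812) 335
```

Emit:
step_arm --moves '[{"az": 0.107}, {"az": 0.107}, {"az": 0.107}, {"az": 0.107}, {"az": 0.107}]' --gripper 0.6

```text
schema error: expected keys tx, ty, tz, ax, ay, az
```

Emit:
step_arm --moves '[{"az": 0.107}, {"az": 0.106}, {"tx": -1}, {"tx": -1}, {"tx": -1}]'

```text
schema error: expected keys tx, ty, tz, ax, ay, az
```

Emit:
step_arm --moves '[{"tx": -1}, {"tx": -1}, {"tx": -1}, {"tx": -1}, {"tx": -1}]'

```text
schema error: expected keys tx, ty, tz, ax, ay, az
```

Emit:
step_arm --moves '[{"tx": -1}, {"tx": -1}, {"tx": -1}, {"tx": -1}, {"tx": -1, "ty": 1}]'

```text
schema error: expected keys tx, ty, tz, ax, ay, az
```

Emit:
step_arm --moves '[{"tx": -1, "ty": 1}, {"tx": -1, "ty": 1}, {"tx": 0, "ty": 1}, {"ty": 1}, {"ty": 1}]'

```text
schema error: expected keys tx, ty, tz, ax, ay, az
```

Emit:
step_arm --moves '[{"ty": 1}, {"ty": 1}, {"ty": 1}, {"ty": 1}, {"ty": 0}]'

```text
schema error: expected keys tx, ty, tz, ax, ay, az
```

```bash
python3 - <<'E'
from h import *
i=eyes.camera_info('wrist');s=r.sense();p,d=eyes.grab_frame('wrist')
print(s['clock'],s['eef_pos'],s['tcp_rot'],s['contact_force'],s['opening'],i['cam_to_world'])
np.savez('w1.npz',p=p,d=d,T=i['cam_to_world'],K=i['intrinsics']); cv2.imwrite('pics/w1.png',p[:,:,::-1])
E
```

```text
0.1 [241.41486249 576.07015709 255.63276485] [-3.14033337e+00  1.10295385e-05  2.74478024e+00] [0.39015366 0.46007381 0.3345792 ] 1.0007814384488083 [[ 3.86382082e-01 -8.75803144e-01 -2.89271049e-01  1.67049080e+02]
 [ 9.22337762e-01  3.66413548e-01  1.22613885e-01  6.08145296e+02]
 [-1.39279434e-03 -3.14181420e-01  9.49361941e-01  3.71981277e+02]
 [ 0.00000000e+00  0.00000000e+00  0.00000000e+00  1.00000000e+00]]
```

View pics/w1.png

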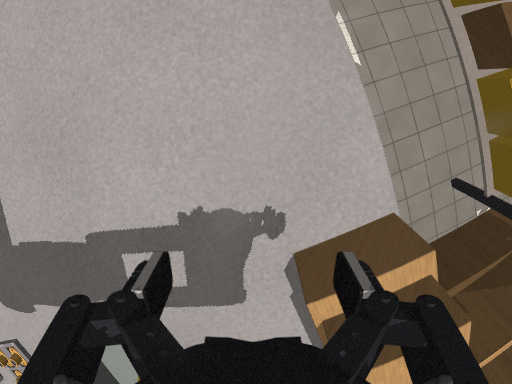

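The wrist view shows bare counter, the arm's shadow, and a cardboard stack at lower right (350,290). I'll check how close that is before turning.

```bash
python3 - <<'E'
from h import *
z=np.load('w1.npz');P=cloud('wrist',z['d'],dict(intrinsics=z['K'],cam_to_world=z['T']))
for u,v in [(100,100),(300,260),(340,290),(400,215),(420,260),(390,320)]: print(u,v,P[v,u].round())
E
```

```text
100 100 [ 74. 424.  -1.]
300 260 [380. 588.  25.]
340 290 [261. 614. 259.]
400 215 [ 838. 1034. -749.]
420 260 [383. 718. 120.]
390 320 [251. 626. 298.]
```

Emit:
step_arm --moves '[{"tx": 0, "ty": 0, "tz": 0, "ax": 0, "ay": 0, "az": 0.107}, {"tx": 0, "ty": 0, "tz": 0, "ax": 0, "ay": 0, "az": 0.107}, {"tx": 0, "ty": 0, "tz": 0, "ax": 0, "ay": 0, "az": 0.107}]' --gripper 0.6 --newtons 40

```text
clock: 0.52
eef_pos: [241.5, 576.3, 256.0]
tcp_rot: [-3.141, 0.0, 2.235]
contact_force: [-0.5, 0.5, -0.5]
opening: 0.596
grasp_force: 0.0
```

Emit:
step_arm --moves '[{"tx": 0, "ty": 0, "tz": 0, "ax": 0, "ay": 0, "az": 0.106}, {"tx": 0, "ty": 0, "tz": 0, "ax": 0, "ay": 0, "az": 0.106}, {"tx": 0, "ty": 0, "tz": 0, "ax": 0, "ay": 0, "az": 0.106}, {"tx": 0, "ty": 0, "tz": 0, "ax": 0, "ay": 0, "az": 0.105}, {"tx": -1, "ty": 0, "tz": 0, "ax": 0, "ay": 0, "az": 0}]'

```text
clock: 1.15
eef_pos: [241.6, 552.1, 255.9]
tcp_rot: [-3.142, -0.0, 1.574]
contact_force: [0.4, -0.8, 0.4]
opening: 0.601
grasp_force: 0.0
```

Emit:
step_arm --moves '[{"tx": -1, "ty": 0, "tz": 0, "ax": 0, "ay": 0, "az": 0}, {"tx": -1, "ty": 0, "tz": 0, "ax": 0, "ay": 0, "az": 0}, {"tx": -1, "ty": 0, "tz": 0, "ax": 0, "ay": 0, "az": 0}, {"tx": -1, "ty": 0, "tz": 0, "ax": 0, "ay": 0, "az": 0}, {"tx": -1, "ty": 0, "tz": 0, "ax": 0, "ay": 0, "az": 0}]'

```text
clock: 1.78
eef_pos: [242.2, 425.5, 256.1]
tcp_rot: [-3.141, 0.0, 1.576]
contact_force: [0.1, -0.4, -0.4]
opening: 0.6
grasp_force: 0.0
```

Emit:
step_arm --moves '[{"tx": -1, "ty": 0, "tz": 0, "ax": 0, "ay": 0, "az": 0}, {"tx": -1, "ty": 0, "tz": 0, "ax": 0, "ay": 0, "az": 0}, {"tx": -1, "ty": 0, "tz": 0, "ax": 0, "ay": 0, "az": 0}, {"tx": -1, "ty": 0, "tz": 0, "ax": 0, "ay": 0, "az": 0}, {"tx": -1, "ty": 0, "tz": 0, "ax": 0, "ay": 0, "az": 0}]'

```text
clock: 2.4
eef_pos: [242.9, 300.2, 256.2]
tcp_rot: [-3.142, 0.0, 1.576]
contact_force: [0.0, 0.1, -0.8]
opening: 0.605
grasp_force: 0.0
```

Emit:
step_arm --moves '[{"tx": -1, "ty": 0.5, "tz": 0, "ax": 0, "ay": 0, "az": 0}, {"tx": -1, "ty": 1, "tz": 0, "ax": 0, "ay": 0, "az": 0}, {"tx": -1, "ty": 1, "tz": 0, "ax": 0, "ay": 0, "az": 0}, {"tx": -1, "ty": 1, "tz": 0, "ax": 0, "ay": 0, "az": 0}, {"tx": 0, "ty": 1, "tz": 0, "ax": 0, "ay": 0, "az": 0}]'

```text
clock: 3.02
eef_pos: [356.4, 200.1, 256.3]
tcp_rot: [-3.141, 0.0, 1.574]
contact_force: [-0.1, 0.7, 0.5]
opening: 0.602
grasp_force: 0.0
```

Emit:
step_arm --moves '[{"tx": 0, "ty": 1, "tz": 0, "ax": 0, "ay": 0, "az": 0}, {"tx": 0, "ty": 1, "tz": 0, "ax": 0, "ay": 0, "az": 0}, {"tx": 0, "ty": 1, "tz": 0, "ax": 0, "ay": 0, "az": 0}, {"tx": 0, "ty": 1, "tz": 0, "ax": 0, "ay": 0, "az": 0}, {"tx": 0, "ty": 1, "tz": 0, "ax": 0, "ay": 0, "az": 0}]'

```text
clock: 3.65
eef_pos: [481.6, 202.2, 256.2]
tcp_rot: [-3.141, 0.0, 1.576]
contact_force: [0.4, 0.2, -0.3]
opening: 0.599
grasp_force: 0.0
```

```bash
cat >> h.py <<'E'
def snap(name):
    i=eyes.camera_info('wrist');s=r.sense();p,d=eyes.grab_frame('wrist')
    np.savez(name+'.npz',p=p,d=d,T=i['cam_to_world'],K=i['intrinsics']); cv2.imwrite(f'pics/{name}.png',p[:,:,::-1])
    print({k:np.round(s[k],3) for k in ('clock','eef_pos','tcp_rot','contact_force','opening')})
    return p,d,i
E
python3 -c "
from h import *
snap('w2')"
```

```text
{'clock': np.float64(3.65), 'eef_pos': array([481.64 , 202.179, 256.173]), 'tcp_rot': array([-3.141,  0.   ,  1.576]), 'contact_force': array([ 0.385,  0.205, -0.345]), 'opening': np.float64(0.599)}
```

View pics/w2.png

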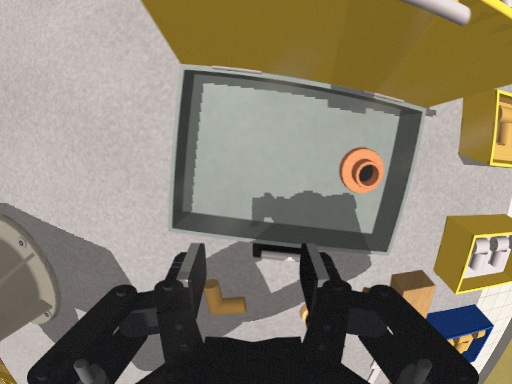

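The case is fully in view: outer rim corners are near (184,66), (425,110), (388,252), (172,230), and the neck mouth is at about (368,173).

```bash
python3 - <<'E'
from h import *
z=np.load('w2.npz');I=dict(intrinsics=z['K'],cam_to_world=z['T']);p,d=z['p'],z['d'];P=cloud('wrist',d,I)
g=p.astype(int)
# rim outer lines via height: rim pixels z 58..66 & greyish
hsv=cv2.cvtColor(p,cv2.COLOR_RGB2HSV)
m=(P[...,2]>57)&(P[...,2]<66)&(hsv[...,1]<90)&(P[...,0]>340)&(P[...,0]<700)&(P[...,1]>80)&(P[...,1]<330)
m[255:]=0
k,L,st,c=cv2.connectedComponentsWithStats(m.astype(np.uint8)); j=1+np.argmax(st[1:,4]); q=L==j
R=cv2.minAreaRect(P[q][:,:2].astype(np.float32)); print('rim rect',R,st[j],np.median(P[q][:,2]))
C=plane('wrist',[(184,66),(425,110),(388,252),(172,230)],62,I);print(C.round(1)); C=C[:,:2]
print('sides',[np.linalg.norm(C[a]-C[(a+1)%4]).round(1) for a in range(4)],'ctr',C.mean(0),
 'yaw own y:',np.degrees(np.arctan2(*(C[0]-C[1])[::-1])),np.degrees(np.arctan2(*(C[3]-C[2])[::-1])))
def copper(p):
    h=cv2.cvtColor(p,cv2.COLOR_RGB2HSV); return ((h[...,0]<13)|(h[...,0]>175))&(h[...,1]>110)&(p[...,0]>60)
def neck(p,box):
    # dark bore
    u0,v0,u1,v1=box; s=p[v0:v1,u0:u1]; m=copper(s).astype(np.uint8)
    cs,hi=cv2.findContours(m,cv2.RETR_CCOMP,cv2.CHAIN_APPROX_NONE)
    out=[]
    for c,h in zip(cs,hi[0]):
        if len(c)>8: out.append((h[3]>=0,cv2.contourArea(c),np.add(cv2.minEnclosingCircle(c)[0],(u0,v0)),cv2.fitEllipse(c)[1]))
    return out
print('w',neck(p,(325,135,400,205)))
t=np.load('top0.npz');print('t',neck(t['p'],(130,170,172,205)))
s=np.load('scene0.npz');print('s',neck(s['p'],(325,165,360,195)))
for n,im in(('w',P[135:205,325:400]),):
    zz=im[...,2];hi=(zz>37)&(zz<46);print(n,'neck z',np.median(zz[hi]),im[hi][:,:2].mean(0),im[hi].min(0),im[hi].max(0))
# lid front edge
m=cv2.inRange(hsv,(22,100,40),(34,255,255))>0; m&=(P[...,0]>350)&(P[...,0]<700)&(P[...,1]<480);print('lid',P[m].min(0),P[m].max(0))
A=np.c_[P[m][:,:2],np.ones(m.sum())]; cf=np.linalg.lstsq(P[m][:,[2,0]]@np.eye(2)@np.eye(2),P[m][:,1]-290,rcond=None)[0];print(cf)
n=np.linalg.svd(P[m][::50]-P[m][::50].mean(0))[2][2];print('lid normal',n)
E
```

```text
rim rect ((531.2136840820312, 214.202392578125), (192.11575317382812, 281.4676513671875), 82.66553497314453) [ 167   63  259  192 3952] 60.637752140603965
[[410.1 323.4  62. ]
 [680.5 287.8  62. ]
 [656.1 107.4  62. ]
 [387.2 139.4  62. ]]
sides [np.float64(272.8), np.float64(182.0), np.float64(270.8), np.float64(185.4)] ctr [533.46953718 214.51794265] yaw own y: 172.4993997708251 173.21487376098284
w [(np.False_, 1495.5, array([361.23913193, 170.        ]), (42.714691162109375, 44.625179290771484)), (np.True_, 190.5, array([365. , 172.5]), (12.869025230407715, 19.08072853088379)), (np.True_, 7.5, array([352. , 157.5]), (2.720649480819702, 4.32650089263916))]
t [(np.False_, 389.5, array([149.60344887, 187.39655113]), (21.929479598999023, 22.746280670166016)), (np.True_, 76.5, array([148.    , 185.6875]), (9.623224258422852, 10.741466522216797))]
s [(np.False_, 57.0, array([342.5, 179. ]), (6.262006759643555, 16.17928695678711))]
w neck z 38.86664978420225 [633.61182482 196.80684978] [604.48583802 164.35819452  37.00359398] [666.01669439 218.5332868   45.90682212]
lid [407.65970293 191.93529231  61.67924656] [684.83867479 353.93454517 312.19452668]
[ 0.26940525 -0.00924236]
lid normal [-0.12393469 -0.96821644  0.21724896]
```

Emit:
step_arm --moves '[{"tx": -1, "ty": 0.4, "tz": 0, "ax": 0, "ay": 0, "az": 0}, {"tx": -1, "ty": 0.4, "tz": 0, "ax": 0, "ay": 0, "az": 0}, {"tx": -1, "ty": 0.4, "tz": 0, "ax": 0, "ay": 0, "az": 0}, {"tx": -1, "ty": 0.4, "tz": 0, "ax": 0, "ay": 0, "az": 0}, {"tx": -1, "ty": 0.4, "tz": 0, "ax": 0, "ay": 0, "az": 0.003}]'

```text
clock: 4.32
eef_pos: [531.4, 76.9, 256.2]
tcp_rot: [-3.141, 0.0, 1.571]
contact_force: [-0.1, 0.6, 0.2]
opening: 0.603
grasp_force: 0.0
```

Emit:
step_arm --moves '[{"tx": -1, "ty": 0.4, "tz": 0.4, "ax": 0, "ay": 0, "az": 0}, {"tx": -1, "ty": 0.4, "tz": 0.4, "ax": 0, "ay": 0, "az": 0}, {"tx": -1, "ty": 0.4, "tz": 0.4, "ax": 0, "ay": 0, "az": 0}, {"tx": -1, "ty": 0.4, "tz": 0.4, "ax": 0, "ay": 0, "az": 0}, {"tx": -0.5, "ty": 0.1, "tz": 0.4, "ax": 0, "ay": 0, "az": 0}]'

```text
clock: 4.95
eef_pos: [574.1, -35.7, 205.9]
tcp_rot: [-3.142, 0.0, 1.57]
contact_force: [0.1, -0.1, 0.7]
opening: 0.598
grasp_force: 0.0
```

```bash
cat >> h.py <<'E'
def dark_head(n,p,P,ctr,rad=60):
    m=(p.max(2)<75)&(np.hypot(P[...,0]-ctr[0],P[...,1]-ctr[1])<rad)&(P[...,2]>20)&(P[...,2]<70)
    k,L,st,c=cv2.connectedComponentsWithStats(m.astype(np.uint8)); j=1+np.argmax(st[1:,4]); q=L==j
    cs,_=cv2.findContours(q.astype(np.uint8),cv2.RETR_EXTERNAL,cv2.CHAIN_APPROX_NONE)
    z=P[q][:,2]; t=q&(P[...,2]>np.percentile(z,95)-4)
    print(n,st[j],'zp95',np.percentile(z,95).round(1),'top mean',P[t].mean(0).round(1),'ext',P[t].min(0).round(1),P[t].max(0).round(1))
    v,u=np.nonzero(t); return np.array([u.mean(),v.mean()])
E
python3 - <<'E'
from h import *
p,d,I=snap('w3');P=cloud('wrist',d,I)
a=dark_head('w',p,P,(574,-36),40)
z=np.load('top0.npz');Q=cloud('top',z['d']);b=dark_head('t',z['p'],Q,(574,-36),40)
o1,d1=rays('wrist',a,I);o2,d2=rays('top',b);print(a,b,'tri',tri(o1,d1[0],o2,d2[0]))
E
```

```text
{'clock': np.float64(4.95), 'eef_pos': array([574.137, -35.691, 205.857]), 'tcp_rot': array([-3.142,  0.   ,  1.57 ]), 'contact_force': array([ 0.063, -0.059,  0.688]), 'opening': np.float64(0.598)}
w [252 168  25  32 424] zp95 37.0 top mean [587.3 -38.3  35.9] ext [573.7 -51.4  34. ] [597.9 -21.2  37.9]
t [237 192  13  14 148] zp95 40.2 top mean [578.8 -36.9  38.3] ext [563.9 -52.7  36.3] [595.5 -22.4  44. ]
[265.61813842 186.89260143] [242.73863636 198.46590909] tri (array([584.17118437, -38.45182365,  29.00084517]), np.float64(7.795975202313595))
```

View pics/w3.png

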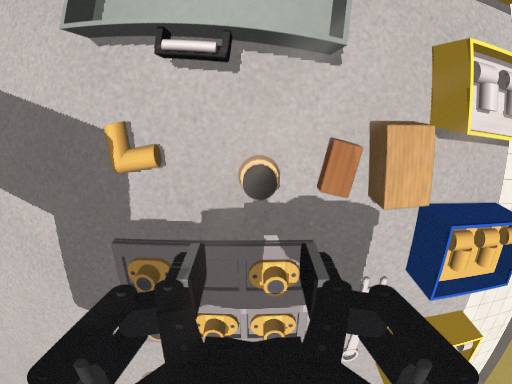

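The wrist view shows the stopper head at about (260,181) on its stand, with elbow, block and carton nearby and tray below. I'll fit the head better with a looser dark mask.

```bash
python3 - <<'E'
from h import *
def head(p,box,th):
    u0,v0,u1,v1=box; s=p[v0:v1,u0:u1]; m=((s.max(2)<th)&(s.max(2).astype(int)-s.min(2)<30)).astype(np.uint8)
    k,L,st,c=cv2.connectedComponentsWithStats(m); j=1+np.argmax(st[1:,4])
    cs,_=cv2.findContours((L==j).astype(np.uint8),cv2.RETR_EXTERNAL,cv2.CHAIN_APPROX_NONE)
    (x,y),rr=cv2.minEnclosingCircle(cs[0]); e=cv2.fitEllipse(cs[0]); return np.array([x+u0,y+v0]),rr,e,st[j]
z=np.load('w3.npz');I=dict(intrinsics=z['K'],cam_to_world=z['T']);P=cloud('wrist',z['d'],I)
for th in(70,90):print(head(z['p'],(230,150,292,204),th))
t=np.load('top0.npz')
for th in(70,90):print(head(t['p'],(230,188,258,214),th))
print(P[160:206:4,262].round(1)); print(z['p'][160:206:4,262].tolist())
E
```

```text
(array([263., 184.]), 16.124614715576172, ((37.00508117675781, 36.82310485839844), (14.125892639160156, 33.03268814086914), 33.38397216796875), array([ 23,  20,  24,  30, 330], dtype=int32))
(array([259.79104424, 182.41791153]), 17.108022689819336, ((32.45354461669922, 35.16001510620117), (23.466691970825195, 35.601497650146484), 44.14064025878906), array([ 14,  17,  33,  33, 648], dtype=int32))
(array([243.1875, 198.125 ]), 7.214723110198975, ((13.000144004821777, 10.266271591186523), (12.528412818908691, 13.667350769042969), 4.129860877990723), array([  7,   4,  13,  14, 152], dtype=int32))
(array([243.36206913, 197.56896591]), 7.797513008117676, ((13.247220993041992, 10.034446716308594), (13.367173194885254, 14.145709037780762), 58.49784469604492), array([  6,   4,  16,  14, 161], dtype=int32))
[[ 5.842e+02 -1.530e+01  1.310e+01]
 [ 5.843e+02 -1.970e+01  1.280e+01]
 [ 5.835e+02 -1.880e+01  3.610e+01]
 [ 5.836e+02 -2.290e+01  3.590e+01]
 [ 5.836e+02 -2.720e+01  3.500e+01]
 [ 5.836e+02 -3.110e+01  3.590e+01]
 [ 5.837e+02 -3.500e+01  3.670e+01]
 [ 5.837e+02 -3.960e+01  3.550e+01]
 [ 5.837e+02 -4.350e+01  3.630e+01]
 [ 5.838e+02 -4.800e+01  3.550e+01]
 [ 5.851e+02 -6.480e+01 -1.000e+00]
 [ 5.851e+02 -6.940e+01 -2.000e-01]]
[[239, 203, 151], [143, 123, 103], [100, 92, 88], [89, 84, 80], [84, 77, 73], [71, 67, 63], [67, 63, 57], [64, 60, 55], [64, 60, 55], [60, 56, 54], [94, 91, 90], [108, 102, 100]]
```

```bash
cat >> h.py <<'E'
def top_of(P,ctr,rad,zlo,zhi):
    q=(np.hypot(P[...,0]-ctr[0],P[...,1]-ctr[1])<rad)&(P[...,2]>zlo)&(P[...,2]<zhi)
    X=P[q]; (x,y),rr=cv2.minEnclosingCircle(X[:,:2].astype(np.float32)); v,u=np.nonzero(q)
    return dict(mean=X.mean(0).round(1),circ=np.round((x,y,rr),1),n=len(X),uv=(u.mean(),v.mean()))
E
python3 - <<'E'
from h import *
z=np.load('w3.npz');I=dict(intrinsics=z['K'],cam_to_world=z['T']);P=cloud('wrist',z['d'],I)
t=np.load('top0.npz');Q=cloud('top',t['d']);s=np.load('scene0.npz');S=cloud('scene',s['d'])
a,b,c=[top_of(x,(578,-37),30,31,45) for x in(P,Q,S)];print(a,b,c)
o1,d1=rays('wrist',a['uv'],I)
for n,e in(('top',b),('scene',c)):
  o2,d2=rays(n,e['uv']);print(tri(o1,d1[0],o2,d2[0]))
E
```

```text
{'mean': array([581.1, -34.2,  35.8]), 'circ': array([581.1, -34.8,  17.4]), 'n': 918, 'uv': (np.float64(259.39869281045753), np.float64(182.91503267973857))} {'mean': array([580. , -37.7,  36.9]), 'circ': array([579.7, -38.1,  17.4]), 'n': 144, 'uv': (np.float64(243.04861111111111), np.float64(198.09722222222223))} {'mean': array([583.9, -38.2,  35.2]), 'circ': array([581.6, -36.4,  21.6]), 'n': 89, 'uv': (np.float64(272.5168539325843), np.float64(198.03370786516854))}
(array([581.7347547 , -37.30136132,  25.58956974]), np.float64(0.9853888469715724))
(array([580.9335125 , -35.43239851,  32.14393519]), np.float64(0.6313330555119396))
```

Emit:
step_arm --moves '[{"tx": 0, "ty": 0.28, "tz": 1, "ax": 0, "ay": 0, "az": 0}, {"tx": 0, "ty": 0, "tz": 1, "ax": 0, "ay": 0, "az": 0}, {"tx": 0, "ty": 0, "tz": 1, "ax": 0, "ay": 0, "az": 0}, {"tx": 0, "ty": 0, "tz": 1, "ax": 0, "ay": 0, "az": 0}, {"tx": 0, "ty": 0, "tz": 1, "ax": 0, "ay": 0, "az": 0}]'

```text
clock: 5.62
eef_pos: [580.7, -33.8, 80.7]
tcp_rot: [-3.141, -0.0, 1.572]
contact_force: [0.4, -0.3, -0.4]
opening: 0.602
grasp_force: 0.0
```

Emit:
step_arm --moves '[{"tx": 0, "ty": 0, "tz": 0.8, "ax": 0, "ay": 0, "az": 0}, {"tx": 0, "ty": 0, "tz": 0.5, "ax": 0, "ay": 0, "az": 0}, {"tx": 0, "ty": 0, "tz": 0.3, "ax": 0, "ay": 0, "az": 0}]'

```text
clock: 6.0
eef_pos: [581.0, -34.1, 40.9]
tcp_rot: [-3.141, -0.0, 1.572]
contact_force: [-0.6, 0.5, 0.9]
opening: 0.596
grasp_force: 0.0
```

Emit:
step_arm --moves '[{"tx": 0, "ty": 0, "tz": 0, "ax": 0, "ay": 0, "az": 0}, {"tx": 0, "ty": 0, "tz": 0, "ax": 0, "ay": 0, "az": 0}, {"tx": 0, "ty": 0, "tz": 0, "ax": 0, "ay": 0, "az": 0}, {"tx": 0, "ty": 0, "tz": 0, "ax": 0, "ay": 0, "az": 0}]' --gripper 0.2 --newtons 40

```text
clock: 6.5
eef_pos: [581.5, -34.5, 41.6]
tcp_rot: [3.141, 0.0, 1.571]
contact_force: [-0.3, 1.0, -0.4]
opening: 0.379
grasp_force: 39.6
```

Emit:
step_arm --moves '[{"tx": 0, "ty": 0, "tz": -1, "ax": 0, "ay": 0, "az": 0}, {"tx": 0, "ty": 0, "tz": -1, "ax": 0, "ay": 0, "az": 0}, {"tx": 0, "ty": 0, "tz": -1, "ax": 0, "ay": 0, "az": 0}, {"tx": 1, "ty": 0.2, "tz": -1, "ax": 0, "ay": 0, "az": 0}, {"tx": 1, "ty": 0.4, "tz": -1, "ax": 0, "ay": 0, "az": 0}]'

```text
clock: 7.12
eef_pos: [596.0, 15.8, 167.3]
tcp_rot: [-3.142, 0.0, 1.571]
contact_force: [-0.0, 1.0, -0.8]
opening: 0.377
grasp_force: 39.8
```

Emit:
step_arm --moves '[{"tx": 1, "ty": 0.4, "tz": 0, "ax": 0, "ay": 0, "az": 0}, {"tx": 1, "ty": 0.4, "tz": 0, "ax": 0, "ay": 0, "az": 0}, {"tx": 1, "ty": 0.4, "tz": 0, "ax": 0, "ay": 0, "az": 0}, {"tx": 1, "ty": 0.2, "tz": 0, "ax": 0, "ay": 0, "az": 0}, {"tx": 0, "ty": 0, "tz": 0, "ax": 0, "ay": 0, "az": 0}]'

```text
clock: 7.75
eef_pos: [631.2, 117.2, 166.2]
tcp_rot: [3.142, -0.0, 1.573]
contact_force: [0.1, -0.1, -0.7]
opening: 0.377
grasp_force: 39.8
```

```bash
python3 - <<'E'
from h import *
snap('w4')
Iw={}
def copper(p):
    h=cv2.cvtColor(p,cv2.COLOR_RGB2HSV); return ((h[...,0]<13)|(h[...,0]>175))&(h[...,1]>110)&(p[...,0]>60)
out={}
for f,n in(('w4','wrist'),('w2','wrist'),('top0','top')):
    z=np.load(f+'.npz');I=dict(intrinsics=z['K'],cam_to_world=z['T']) if n=='wrist' else eyes.camera_info(n)
    P=cloud(n,z['d'],I); c=copper(z['p'])
    near=np.hypot(P[...,0]-631,P[...,1]-199)<45
    e=top_of(np.where((c&near)[...,None],P,np.nan),(631,199),45,34,46); 
    b=top_of(np.where((c&near)[...,None],P,np.nan),(631,199),45,15,46); print(f,e,'body',b['circ'])
    m=(c&near&(P[...,2]>34)).astype(np.uint8)
    cs,hi=cv2.findContours(m,cv2.RETR_EXTERNAL,cv2.CHAIN_APPROX_NONE); k=max(cs,key=len); el=cv2.fitEllipse(k); out[f]=(n,el[0],I); print(el, plane(n,el[0],40,I).round(1))
r1=rays(*out['w4'][:2],out['w4'][2])
for f in('w2','top0'):
    r2=rays(*out[f][:2],out[f][2]); print(tri(r1[0],r1[1][0],r2[0],r2[1][0]))
E
```

```text
{'clock': np.float64(7.75), 'eef_pos': array([631.249, 117.235, 166.216]), 'tcp_rot': array([ 3.142, -0.   ,  1.573]), 'contact_force': array([ 0.147, -0.063, -0.676]), 'opening': np.float64(0.377)}
w4 {'mean': array([623.9, 202.4,  38.4]), 'circ': array([622.3, 201.8,  17.7]), 'n': 479, 'uv': (np.float64(243.60960334029227), np.float64(97.61377870563675))} body [622.4 202.1  29.5]
((241.93524169921875, 98.47746276855469), (39.304264068603516, 42.74049377441406), 88.26850128173828) [[622.6 201.6  40. ]]
w2 {'mean': array([621.5, 202.7,  38. ]), 'circ': array([621.9, 202.1,  17.5]), 'n': 280, 'uv': (np.float64(367.2142857142857), np.float64(174.35))} body [621.6 202.4  29.8]
((367.1279296875, 174.32713317871094), (25.302928924560547, 27.083276748657227), 18.73908233642578) [[620.4 203.2  40. ]]
top0 {'mean': array([620.8, 198.3,  39.1]), 'circ': array([620.9, 198.8,  17.7]), 'n': 73, 'uv': (np.float64(148.43835616438355), np.float64(185.9041095890411))} body [621.7 199.3  30. ]
((148.41848754882812, 185.73941040039062), (13.087297439575195, 13.33742618560791), 108.00408172607422) [[621.  198.2  40. ]]
(array([622.52111558, 201.80439243,  34.70014615]), np.float64(0.3218218051035447))
(array([622.80425509, 201.03260884,  30.07434721]), np.float64(1.726985028199107))
```

View pics/w4.png

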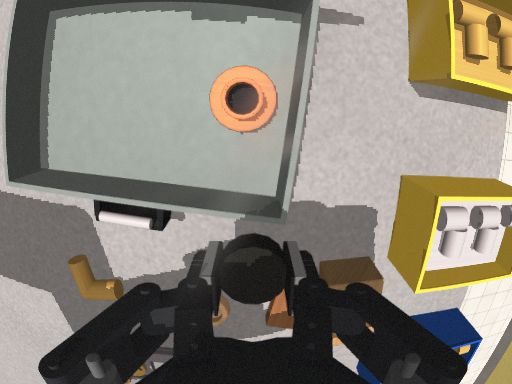

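The stopper hangs upright between the pads at (253,265), and the neck is centred at (243,98). I'll carry it over and lower it in.

Emit:
step_arm --moves '[{"tx": 1, "ty": -0.2, "tz": 0, "ax": 0, "ay": 0, "az": 0}, {"tx": 1, "ty": -0.16, "tz": 0, "ax": 0, "ay": 0, "az": 0}, {"tx": 1, "ty": 0, "tz": 0, "ax": 0, "ay": 0, "az": 0}, {"tx": 0.39, "ty": 0, "tz": 0.5, "ax": 0, "ay": 0, "az": 0}, {"tx": 0, "ty": 0, "tz": 1, "ax": 0, "ay": 0, "az": 0}]'

```text
clock: 8.43
eef_pos: [622.8, 201.0, 128.6]
tcp_rot: [3.14, -0.0, 1.572]
contact_force: [0.1, -0.7, -0.8]
opening: 0.377
grasp_force: 39.8
```

Emit:
step_arm --moves '[{"tx": 0, "ty": 0, "tz": 0.8, "ax": 0, "ay": 0, "az": 0}, {"tx": 0, "ty": 0, "tz": 0.6, "ax": 0, "ay": 0, "az": 0}, {"tx": 0, "ty": 0, "tz": 0.4, "ax": 0, "ay": 0, "az": 0}, {"tx": 0, "ty": 0, "tz": 0.4, "ax": 0, "ay": 0, "az": 0}, {"tx": 0, "ty": 0, "tz": 0, "ax": 0, "ay": 0, "az": 0}]'

```text
clock: 9.05
eef_pos: [621.8, 200.1, 73.2]
tcp_rot: [-3.141, 0.0, 1.571]
contact_force: [0.5, -0.3, -0.6]
opening: 0.376
grasp_force: 39.8
```

Emit:
step_arm --moves '[{"tx": 0.06, "ty": 0.02, "tz": 0.2, "ax": 0, "ay": 0, "az": 0}, {"tx": 0, "ty": 0, "tz": 0.2, "ax": 0, "ay": 0, "az": 0}, {"tx": 0, "ty": 0, "tz": 0.1, "ax": 0, "ay": 0, "az": 0}]'

```text
clock: 9.43
eef_pos: [623.4, 202.2, 63.5]
tcp_rot: [3.14, -0.001, 1.572]
contact_force: [-7.5, -3.0, 34.1]
opening: 0.377
grasp_force: 57.1
```

Emit:
step_arm --moves '[{"tx": 0, "ty": 0, "tz": 0.06, "ax": 0, "ay": 0, "az": 0}, {"tx": 0, "ty": 0, "tz": 0, "ax": 0, "ay": 0, "az": 0}]'

```text
clock: 9.68
eef_pos: [623.4, 202.2, 63.5]
tcp_rot: [3.14, -0.001, 1.571]
contact_force: [-9.0, -2.6, 32.0]
opening: 0.377
grasp_force: 56.0
```

Emit:
step_arm --moves '[{"tx": 0, "ty": 0, "tz": 0, "ax": 0, "ay": 0, "az": 0}, {"tx": 0, "ty": 0, "tz": 0, "ax": 0, "ay": 0, "az": 0}, {"tx": 0, "ty": 0, "tz": 0, "ax": 0, "ay": 0, "az": 0}]' --gripper 0.6

```text
clock: 10.05
eef_pos: [622.3, 201.7, 59.4]
tcp_rot: [-3.141, 0.0, 1.571]
contact_force: [-0.0, 0.3, 0.7]
opening: 0.597
grasp_force: 0.0
```

Emit:
step_arm --moves '[{"tx": 0, "ty": 0, "tz": -1, "ax": 0, "ay": 0, "az": 0}, {"tx": 0, "ty": 0, "tz": -1, "ax": 0, "ay": 0, "az": 0}, {"tx": -1, "ty": 0, "tz": -1, "ax": 0, "ay": 0, "az": 0}, {"tx": -1, "ty": 0, "tz": -1, "ax": 0, "ay": 0, "az": 0}]'

```text
clock: 10.55
eef_pos: [622.3, 151.4, 160.0]
tcp_rot: [-3.141, 0.0, 1.572]
contact_force: [-0.4, 0.3, 0.8]
opening: 0.599
grasp_force: 0.0
```

```bash
python3 - <<'E'
from h import *
p,d,I=snap('w5');P=cloud('wrist',d,I)
a=top_of(P,(622,202),30,44,70);print(a); print(top_of(P,(622,202),19,30,70))
q=(np.hypot(P[...,0]-a['mean'][0],P[...,1]-a['mean'][1])<13)&(P[...,2]>44); X=P[q]
c=np.linalg.lstsq(np.c_[X[:,:2]-X[:,:2].mean(0),np.ones(len(X))],X[:,2],rcond=None)[0];print('tilt',np.degrees(c[:2]),'z',c[2])
q=(p.max(2)>0)&(abs(P[...,2]-61)<3)&(np.hypot(P[...,0]-560,P[...,1]-113)<100);print('rim z',np.median(P[q][:,2]),q.sum())
cv2.imwrite('pics/w5c.png',cv2.resize(p[30:230,130:380,::-1],None,fx=2,fy=2))
E
```

```text
{'clock': np.float64(10.55), 'eef_pos': array([622.318, 151.396, 159.987]), 'tcp_rot': array([-3.141,  0.   ,  1.572]), 'contact_force': array([-0.356,  0.259,  0.828]), 'opening': np.float64(0.599)}
{'mean': array([623.2, 202.4,  54.8]), 'circ': array([623.3, 202.1,  17.6]), 'n': 1668, 'uv': (np.float64(253.82553956834533), np.float64(142.5935251798561))}
{'mean': array([623. , 202.8,  54.2]), 'circ': array([622.8, 202. ,  18. ]), 'n': 1728, 'uv': (np.float64(253.56828703703704), np.float64(141.9212962962963))}
tilt [0.22441735 0.01584046] z 54.86204742233914
rim z 60.602202054652366 1520
```

View pics/w5c.png

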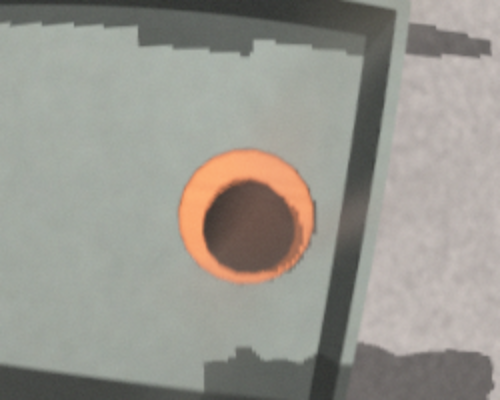

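The stopper is home: its head is centred over the neck at crop (249,226), the top sits at 56 mm after bias, and the tilt is 0.2°. Next, the tray.

Emit:
step_arm --moves '[{"tx": -1, "ty": -0.3, "tz": -0.4, "ax": 0, "ay": 0, "az": 0}, {"tx": -1, "ty": -0.3, "tz": -0.4, "ax": 0, "ay": 0, "az": 0}, {"tx": -1, "ty": -0.3, "tz": -0.4, "ax": 0, "ay": 0, "az": 0}, {"tx": -1, "ty": -0.3, "tz": -0.4, "ax": 0, "ay": 0, "az": 0}, {"tx": -1, "ty": -0.3, "tz": 0, "ax": 0, "ay": 0, "az": 0}]'

```text
clock: 11.22
eef_pos: [584.4, 25.0, 200.2]
tcp_rot: [3.141, 0.0, 1.571]
contact_force: [2.1, 0.4, -0.2]
opening: 0.601
grasp_force: 0.0
```

Emit:
step_arm --moves '[{"tx": -1, "ty": -0.3, "tz": 0, "ax": 0, "ay": 0, "az": 0}, {"tx": -1, "ty": -0.3, "tz": 0, "ax": 0, "ay": 0, "az": 0}, {"tx": -1, "ty": -0.3, "tz": 0, "ax": 0, "ay": 0, "az": 0}, {"tx": -1, "ty": -0.3, "tz": 0, "ax": 0, "ay": 0, "az": 0}, {"tx": -1, "ty": -0.3, "tz": 0, "ax": 0, "ay": 0, "az": 0}]'

```text
clock: 11.85
eef_pos: [546.3, -99.7, 199.4]
tcp_rot: [-3.14, -0.0, 1.571]
contact_force: [0.4, -0.4, 0.4]
opening: 0.598
grasp_force: 0.0
```

Emit:
step_arm --moves '[{"tx": -1, "ty": -0.3, "tz": 0, "ax": 0, "ay": 0, "az": 0}, {"tx": -1, "ty": -0.3, "tz": 0, "ax": 0, "ay": 0, "az": 0}, {"tx": -1, "ty": -0.3, "tz": 0, "ax": 0, "ay": 0, "az": 0}, {"tx": -1, "ty": -0.2, "tz": 0, "ax": 0, "ay": 0, "az": 0}, {"tx": -1, "ty": 0, "tz": 0, "ax": 0, "ay": 0, "az": 0}]'

```text
clock: 12.48
eef_pos: [518.6, -224.4, 199.4]
tcp_rot: [-3.14, -0.001, 1.571]
contact_force: [0.4, -0.5, -1.2]
opening: 0.598
grasp_force: 0.0
```

Emit:
step_arm --moves '[{"tx": -0.9, "ty": 0, "tz": 0, "ax": 0, "ay": 0, "az": 0}, {"tx": 0, "ty": 0, "tz": 0, "ax": 0, "ay": 0, "az": 0}]'

```text
clock: 12.72
eef_pos: [519.8, -247.3, 199.6]
tcp_rot: [-3.141, 0.0, 1.57]
contact_force: [0.4, -0.7, 0.1]
opening: 0.598
grasp_force: 0.0
```

```bash
cat >> h.py <<'E'
def flanges(n,p,P,box=(370,690,-330,-90),zs=6):
    X,Y,Z=P[...,0],P[...,1],P[...,2]
    m=(brass(p)&(X>box[0])&(X<box[1])&(Y>box[2])&(Y<box[3])&(Z>zs)&(Z<50)).astype(np.uint8)
    m=cv2.morphologyEx(m,cv2.MORPH_CLOSE,np.ones((3,3)))
    k,L,st,c=cv2.connectedComponentsWithStats(m); out=[]
    for j in range(1,k):
        if st[j,4]<100: continue
        q=(L==j)&np.isfinite(Z); zt=np.percentile(Z[q],90)
        b=top_of(np.where(q[...,None],P,np.nan),c[j]*0+P[q][:,:2].mean(0),60,zt-4,zt+6)
        R=cv2.minAreaRect(P[q&(Z<zt-18)][:,:2].astype(np.float32))
        a=R[2] if R[1][0]>R[1][1] else R[2]-90
        print(n,'boss',b['circ'],b['mean'],'base z',np.median(Z[q&(Z<zt-18)]).round(1),np.round(R[0],1),np.round(R[1],1),'ang',round(a,1),'uv',np.round(b['uv'],1)); out.append(b)
    return out
E
python3 - <<'E'
from h import *
p,d,I=snap('w6');P=cloud('wrist',d,I)
a=flanges('w',p,P); t,dt=eyes.grab_frame('top'); b=flanges('t',t,cloud('top',dt))
for e in a:
    g=min(b,key=lambda f:np.hypot(*(f['mean']-e['mean'])[:2]))
    o,d1=rays('wrist',e['uv'],I);o2,d2=rays('top',g['uv']);print(tri(o,d1[0],o2,d2[0]))
E
```

```text
{'clock': np.float64(12.725), 'eef_pos': array([ 519.813, -247.303,  199.585]), 'tcp_rot': array([-3.141,  0.   ,  1.57 ]), 'contact_force': array([ 0.427, -0.697,  0.07 ]), 'opening': np.float64(0.598)}
w boss [ 441.3 -160.2   14.5] [ 442.5 -160.    36.6] base z 12.8 [ 441.1 -159.9] [40.5 63.2] ang -0.8 uv [170.7  98.4]
w boss [ 600.3 -158.6   14.7] [ 599.3 -158.5   36.6] base z 12.8 [ 600.  -158.5] [62.4 39.7] ang 1.4 uv [336.3  96.8]
w boss [ 442.1 -245.    14.5] [ 443.4 -244.1   36.5] base z 12.8 [ 442.2 -245.3] [62.9 40.7] ang 2.1 uv [176.  183.5]
w boss [ 521.6 -244.3   14.4] [ 521.4 -243.6   36.7] base z 12.8 [ 522.  -244.3] [39.7 62.4] ang -0.3 uv [254.2 182.6]
w boss [ 601.9 -244.1   14.8] [ 601.  -242.9   36.5] base z 12.8 [ 603.6 -243.7] [66.4 40.2] ang 1.4 uv [333.7 182.2]
t boss [ 603.1 -244.6   12.9] [ 604.5 -239.7   38.1] base z 14.1 [ 606.8 -236. ] [23.7 60.1] ang -20.5 uv [323. 185.]
t boss [ 599.9 -160.4   14.5] [ 598.3 -161.6   37. ] base z 13.8 [ 600.2 -160.8] [63.5 39.6] ang 4.2 uv [292.1 188.9]
t boss [ 440.5 -162.9   14. ] [ 440.5 -163.7   37.9] base z 13.9 [ 442.  -158.2] [38.6 58.8] ang -22.8 uv [296.8 251.9]
(array([ 441.32989042, -161.96109432,   34.55537805]), np.float64(4.213672502883493))
(array([ 593.10471413, -159.36434746,   59.4809827 ]), np.float64(0.9311317242256728))
(array([ 450.98920835, -187.85507738,  120.80245728]), np.float64(71.6551139009241))
(array([ 528.94918962, -176.31466636,  339.20310731]), np.float64(37.30670776186895))
(array([ 601.77479292, -240.48013181,   40.88538493]), np.float64(4.8575835773858955))
```

View pics/w6.png

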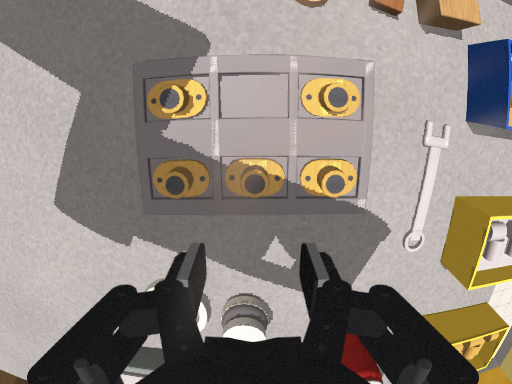

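All five flanges are plain in the tray at wrist pixels (177,98), (331,97), (181,180), (254,180), (329,178), each lying straight in its cavity. Picking the middle one first.

Emit:
step_arm --moves '[{"tx": 0.12, "ty": 0.07, "tz": 1, "ax": 0, "ay": 0, "az": 0}, {"tx": 0, "ty": 0, "tz": 1, "ax": 0, "ay": 0, "az": 0}, {"tx": 0, "ty": 0, "tz": 1, "ax": 0, "ay": 0, "az": 0}, {"tx": 0, "ty": 0, "tz": 1, "ax": 0, "ay": 0, "az": 0}, {"tx": 0, "ty": 0, "tz": 1, "ax": 0, "ay": 0, "az": 0}]'

```text
clock: 13.45
eef_pos: [522.1, -241.8, 74.1]
tcp_rot: [-3.141, -0.0, 1.572]
contact_force: [-0.1, 0.4, -0.3]
opening: 0.601
grasp_force: 0.0
```

Emit:
step_arm --moves '[{"tx": 0, "ty": 0, "tz": 0.7, "ax": 0, "ay": 0, "az": 0}, {"tx": 0, "ty": 0, "tz": 0.4, "ax": 0, "ay": 0, "az": 0}, {"tx": 0, "ty": 0, "tz": 0.24, "ax": 0, "ay": 0, "az": 0}, {"tx": 0, "ty": 0, "tz": 0, "ax": 0, "ay": 0, "az": 0}]'

```text
clock: 13.95
eef_pos: [522.3, -242.8, 41.4]
tcp_rot: [3.142, 0.0, 1.571]
contact_force: [-0.7, -0.4, -0.3]
opening: 0.602
grasp_force: 0.0
```

Emit:
step_arm --moves '[{"tx": 0, "ty": 0, "tz": 0, "ax": 0, "ay": 0, "az": 0}, {"tx": 0, "ty": 0, "tz": 0, "ax": 0, "ay": 0, "az": 0}, {"tx": 0, "ty": 0, "tz": 0, "ax": 0, "ay": 0, "az": 0}, {"tx": 0, "ty": 0, "tz": 0, "ax": 0, "ay": 0, "az": 0}]' --gripper 0.1 --newtons 60

```text
clock: 14.45
eef_pos: [522.6, -243.0, 42.2]
tcp_rot: [3.14, 0.001, 1.571]
contact_force: [-0.1, -0.4, 6.9]
opening: 0.316
grasp_force: 58.9
```

Emit:
step_arm --moves '[{"tx": 0, "ty": 0, "tz": -0.5, "ax": 0, "ay": 0, "az": 0}, {"tx": 0, "ty": 0, "tz": -1, "ax": 0, "ay": 0, "az": 0}, {"tx": 0, "ty": 0, "tz": -1, "ax": 0, "ay": 0, "az": 0}, {"tx": 0, "ty": 0, "tz": -0.8, "ax": 0, "ay": 0, "az": 0}]'

```text
clock: 14.95
eef_pos: [522.3, -242.9, 125.5]
tcp_rot: [3.141, 0.0, 1.571]
contact_force: [0.7, -0.9, -1.7]
opening: 0.319
grasp_force: 59.2
```

Emit:
step_arm --moves '[{"tx": 1, "ty": -0.12, "tz": 0, "ax": 0, "ay": 0, "az": 0}, {"tx": 1, "ty": -0.12, "tz": 0, "ax": 0, "ay": 0, "az": 0}, {"tx": 1, "ty": -0.12, "tz": 0, "ax": 0, "ay": 0, "az": 0}, {"tx": 1, "ty": -0.12, "tz": 0, "ax": 0, "ay": 0, "az": 0}, {"tx": 1, "ty": -0.12, "tz": 0, "ax": 0, "ay": 0, "az": 0}]'

```text
clock: 15.58
eef_pos: [506.9, -117.0, 124.5]
tcp_rot: [3.141, 0.0, 1.571]
contact_force: [-0.3, 0.5, -2.8]
opening: 0.314
grasp_force: 59.2
```

Emit:
step_arm --moves '[{"tx": 1, "ty": -0.12, "tz": 0, "ax": 0, "ay": 0, "az": 0}, {"tx": 1, "ty": -0.12, "tz": 0, "ax": 0, "ay": 0, "az": 0}, {"tx": 1, "ty": -0.12, "tz": 0, "ax": 0, "ay": 0, "az": 0}, {"tx": 1, "ty": -0.12, "tz": 0, "ax": 0, "ay": 0, "az": 0}, {"tx": 1, "ty": -0.12, "tz": 0, "ax": 0, "ay": 0, "az": 0}]'

```text
clock: 16.2
eef_pos: [491.9, 8.0, 124.5]
tcp_rot: [3.141, -0.0, 1.571]
contact_force: [-0.2, 1.7, -1.9]
opening: 0.318
grasp_force: 59.2
```

Emit:
step_arm --moves '[{"tx": 1, "ty": -0.12, "tz": 0, "ax": 0, "ay": 0, "az": 0}, {"tx": 1, "ty": -0.12, "tz": 0, "ax": 0, "ay": 0, "az": 0}, {"tx": 1, "ty": -0.12, "tz": 0, "ax": 0, "ay": 0, "az": 0}, {"tx": 1, "ty": -0.12, "tz": 0, "ax": 0, "ay": 0, "az": 0}, {"tx": 1, "ty": -0.12, "tz": 0, "ax": 0, "ay": 0, "az": 0}]'

```text
clock: 16.82
eef_pos: [476.8, 133.0, 124.5]
tcp_rot: [3.141, -0.0, 1.571]
contact_force: [0.5, 0.3, -1.6]
opening: 0.318
grasp_force: 59.2
```

Emit:
step_arm --moves '[{"tx": 1, "ty": -0.12, "tz": 0, "ax": 0, "ay": 0, "az": 0}, {"tx": 1, "ty": -0.12, "tz": 0, "ax": 0, "ay": 0, "az": 0}, {"tx": 1, "ty": -0.12, "tz": 0, "ax": 0, "ay": 0, "az": 0}, {"tx": 1, "ty": -0.12, "tz": 0, "ax": 0, "ay": 0, "az": 0}, {"tx": 1, "ty": -0.12, "tz": 0, "ax": 0, "ay": 0, "az": 0.081}]'

```text
clock: 17.45
eef_pos: [461.7, 258.0, 124.5]
tcp_rot: [3.141, -0.0, 1.442]
contact_force: [0.0, -0.0, -1.7]
opening: 0.319
grasp_force: 59.2
```

Emit:
step_arm --moves '[{"tx": 0, "ty": 0, "tz": 0, "ax": 0, "ay": 0, "az": 0}]'

```text
clock: 17.58
eef_pos: [461.8, 258.5, 124.4]
tcp_rot: [3.141, -0.001, 1.446]
contact_force: [0.4, -0.1, -1.2]
opening: 0.312
grasp_force: 59.3
```

Emit:
step_arm --moves '[{"tx": 0.28, "ty": 0.1, "tz": 0.4, "ax": 0, "ay": 0, "az": 0}, {"tx": 0, "ty": 0, "tz": 1, "ax": 0, "ay": 0, "az": 0}, {"tx": 0, "ty": 0, "tz": 1, "ax": 0, "ay": 0, "az": 0}, {"tx": 0, "ty": 0, "tz": 0.6, "ax": 0, "ay": 0, "az": 0}, {"tx": 0, "ty": 0, "tz": 0.25, "ax": 0, "ay": 0, "az": 0}]'

```text
clock: 18.2
eef_pos: [465.0, 263.3, 41.6]
tcp_rot: [-3.141, 0.001, 1.444]
contact_force: [0.8, 0.6, -1.7]
opening: 0.32
grasp_force: 59.3
```

Emit:
step_arm --moves '[{"tx": 0, "ty": 0, "tz": 0.07, "ax": 0, "ay": 0, "az": 0}, {"tx": 0, "ty": 0, "tz": 0, "ax": 0, "ay": 0, "az": 0}]'

```text
clock: 18.45
eef_pos: [465.7, 263.9, 41.4]
tcp_rot: [3.141, -0.001, 1.444]
contact_force: [0.7, -0.4, -1.8]
opening: 0.317
grasp_force: 59.1
```

Emit:
step_arm --moves '[{"tx": 0, "ty": 0, "tz": 0, "ax": 0, "ay": 0, "az": 0}, {"tx": 0, "ty": 0, "tz": 0, "ax": 0, "ay": 0, "az": 0}, {"tx": 0, "ty": 0, "tz": 0, "ax": 0, "ay": 0, "az": 0}]' --gripper 0.5

```text
clock: 18.82
eef_pos: [465.4, 263.9, 41.0]
tcp_rot: [3.141, -0.0, 1.444]
contact_force: [-0.3, 0.5, -0.2]
opening: 0.499
grasp_force: 0.0
```

Emit:
step_arm --moves '[{"tx": 0, "ty": 0, "tz": -0.6, "ax": 0, "ay": 0, "az": 0}, {"tx": 0, "ty": 0, "tz": -1, "ax": 0, "ay": 0, "az": 0}, {"tx": 0, "ty": 0, "tz": -1, "ax": 0, "ay": 0, "az": 0}, {"tx": 0, "ty": 0, "tz": -1, "ax": 0, "ay": 0, "az": 0}, {"tx": -1, "ty": 0, "tz": -1, "ax": 0, "ay": 0, "az": -0.081}]'

```text
clock: 19.45
eef_pos: [462.6, 239.8, 157.8]
tcp_rot: [3.14, -0.001, 1.575]
contact_force: [0.1, 0.3, -0.4]
opening: 0.497
grasp_force: 0.0
```

```bash
python3 - <<'E'
from h import *
p,d,I=snap('w7')
flanges('case',p,cloud('wrist',d,I),(390,680,120,300),-5)
t,dt=eyes.grab_frame('top');flanges('t',t,cloud('top',dt))
E
```

```text
{'clock': np.float64(19.45), 'eef_pos': array([462.608, 239.842, 157.795]), 'tcp_rot': array([ 3.140e+00, -1.000e-03,  1.575e+00]), 'contact_force': array([ 0.117,  0.286, -0.425]), 'opening': np.float64(0.497)}
case boss [465.5 262.3  14.6] [465.6 264.3  35.7] base z 11.8 [465.1 260.1] [43.8 62.8] ang -6.9 uv [256.  171.9]
case boss [622.5 202.1  28.9] [614.1 208.   19.7] base z nan [0. 0.] [0. 0.] ang -90.0 uv [399.9 224.5]
t boss [ 601.4 -247.    14.2] [ 601.3 -247.1   37.6] base z 13.9 [ 601.4 -246.6] [38.6 61.2] ang -3.8 uv [326.  186.2]
t boss [ 599.6 -161.3   14.3] [ 598.6 -161.9   37.4] base z 13.9 [ 599.3 -160.9] [62.3 39.4] ang 4.2 uv [292.2 188.7]
t boss [ 441.7 -248.2   14.5] [ 441.  -248.6   37.7] base z 14.0 [ 441.5 -248.3] [60.4 40.2] ang 0.6 uv [331.5 250.2]
t boss [ 440.  -162.8   14.1] [ 439.8 -163.5   38.3] base z 13.5 [ 441.1 -161.9] [39.8 62.4] ang -3.1 uv [296.7 252.1]
  return _methods._mean(a, axis=axis, dtype=dtype,
  ret = ret.dtype.type(ret / rcount)
```

Emit:
step_arm --moves '[{"tx": -1, "ty": 0, "tz": 0, "ax": 0, "ay": 0, "az": 0}, {"tx": -1, "ty": 0, "tz": 0, "ax": 0, "ay": 0, "az": 0}, {"tx": -1, "ty": 0, "tz": 0, "ax": 0, "ay": 0, "az": 0}, {"tx": -1, "ty": 0, "tz": 0, "ax": 0, "ay": 0, "az": 0}, {"tx": -1, "ty": 0, "tz": 0, "ax": 0, "ay": 0, "az": 0}]' --gripper 0.6

```text
clock: 20.18
eef_pos: [462.2, 113.6, 155.8]
tcp_rot: [3.141, -0.0, 1.569]
contact_force: [-0.3, -0.5, -0.1]
opening: 0.595
grasp_force: 0.0
```

Emit:
step_arm --moves '[{"tx": -1, "ty": -0.1, "tz": 0, "ax": 0, "ay": 0, "az": 0}, {"tx": -1, "ty": -0.1, "tz": 0, "ax": 0, "ay": 0, "az": 0}, {"tx": -1, "ty": -0.1, "tz": 0, "ax": 0, "ay": 0, "az": 0}, {"tx": -1, "ty": -0.1, "tz": 0, "ax": 0, "ay": 0, "az": 0}, {"tx": -1, "ty": -0.1, "tz": 0, "ax": 0, "ay": 0, "az": 0}]'

```text
clock: 20.8
eef_pos: [449.7, -11.5, 155.8]
tcp_rot: [3.141, -0.0, 1.569]
contact_force: [0.7, 0.7, -0.8]
opening: 0.602
grasp_force: 0.0
```

Emit:
step_arm --moves '[{"tx": -1, "ty": -0.1, "tz": 0.4, "ax": 0, "ay": 0, "az": 0}, {"tx": -1, "ty": -0.1, "tz": 0.4, "ax": 0, "ay": 0, "az": 0}, {"tx": -1, "ty": -0.1, "tz": 0.4, "ax": 0, "ay": 0, "az": 0}, {"tx": -1, "ty": 0, "tz": 0.4, "ax": 0, "ay": 0, "az": 0}, {"tx": -1, "ty": 0, "tz": 0.4, "ax": 0, "ay": 0, "az": 0}]'

```text
clock: 21.42
eef_pos: [442.5, -136.6, 105.5]
tcp_rot: [3.141, -0.0, 1.569]
contact_force: [0.5, 0.2, -0.4]
opening: 0.599
grasp_force: 0.0
```

Emit:
step_arm --moves '[{"tx": -1, "ty": 0, "tz": 0, "ax": 0, "ay": 0, "az": 0}, {"tx": -1, "ty": 0, "tz": 0, "ax": 0, "ay": 0, "az": 0}, {"tx": -1, "ty": 0, "tz": 0, "ax": 0, "ay": 0, "az": 0}, {"tx": -1, "ty": 0, "tz": 0, "ax": 0, "ay": 0, "az": 0}, {"tx": -0.4, "ty": 0, "tz": 0, "ax": 0, "ay": 0, "az": 0}]'

```text
clock: 22.05
eef_pos: [442.7, -246.9, 105.8]
tcp_rot: [3.141, 0.0, 1.569]
contact_force: [0.8, 0.3, 0.1]
opening: 0.602
grasp_force: 0.0
```

Emit:
step_arm --moves '[{"tx": 0, "ty": 0, "tz": 0, "ax": 0, "ay": 0, "az": 0}]'

```text
clock: 22.18
eef_pos: [442.4, -246.0, 105.7]
tcp_rot: [-3.141, -0.0, 1.57]
contact_force: [0.0, 0.5, 0.3]
opening: 0.598
grasp_force: 0.0
```

```bash
python3 - 2>/dev/null <<'E'
from h import *
p,d,I=snap('w8')
flanges('w',p,cloud('wrist',d,I))
E
```

```text
{'clock': np.float64(22.175), 'eef_pos': array([ 442.376, -246.012,  105.68 ]), 'tcp_rot': array([-3.141, -0.   ,  1.57 ]), 'contact_force': array([0.046, 0.526, 0.276]), 'opening': np.float64(0.598)}
w boss [ 440.9 -159.9   14.5] [ 440.9 -159.9   36.6] base z 12.8 [ 440.7 -159.9] [62.9 39.8] ang 2.1 uv [249.9  94.7]
w boss [ 600.1 -158.5   15. ] [ 596.6 -158.6   36.2] base z 12.7 [ 602.1 -158.4] [69.2 40.2] ang 0.0 uv [461.8 109.8]
w boss [ 442.  -244.9   14.5] [ 442.  -243.1   36.4] base z 12.7 [ 442.2 -248. ] [62.8 45.1] ang 1.4 uv [251.9 220.8]
w boss [ 601.8 -244.2   14.8] [ 598.6 -242.6   36.2] base z 12.7 [ 602.5 -245.2] [65.3 43.8] ang 3.3 uv [448.5 216.5]
```

Emit:
step_arm --moves '[{"tx": 0.04, "ty": 0, "tz": 1, "ax": 0, "ay": 0, "az": 0}, {"tx": 0, "ty": 0, "tz": 0.9, "ax": 0, "ay": 0, "az": 0}, {"tx": 0, "ty": 0, "tz": 0.4, "ax": 0, "ay": 0, "az": 0}, {"tx": 0, "ty": 0, "tz": 0.2, "ax": 0, "ay": 0, "az": 0}, {"tx": 0, "ty": 0, "tz": 0, "ax": 0, "ay": 0, "az": 0}]'

```text
clock: 22.85
eef_pos: [442.5, -244.8, 43.5]
tcp_rot: [3.142, 0.0, 1.572]
contact_force: [0.0, 0.2, -0.8]
opening: 0.601
grasp_force: 0.0
```

Emit:
step_arm --moves '[{"tx": 0, "ty": 0, "tz": 0, "ax": 0, "ay": 0, "az": 0}, {"tx": 0, "ty": 0, "tz": 0, "ax": 0, "ay": 0, "az": 0}, {"tx": 0, "ty": 0, "tz": 0, "ax": 0, "ay": 0, "az": 0}, {"tx": 0, "ty": 0, "tz": 0, "ax": 0, "ay": 0, "az": 0}]' --gripper 0.1 --newtons 60

```text
clock: 23.35
eef_pos: [442.8, -245.2, 44.2]
tcp_rot: [3.14, 0.001, 1.571]
contact_force: [-1.3, 1.9, 6.3]
opening: 0.315
grasp_force: 58.6
```

Emit:
step_arm --moves '[{"tx": 0, "ty": 0, "tz": -0.5, "ax": 0, "ay": 0, "az": 0}, {"tx": 0, "ty": 0, "tz": -1, "ax": 0, "ay": 0, "az": 0}, {"tx": 0, "ty": 0, "tz": -1, "ax": 0, "ay": 0, "az": 0}, {"tx": 0, "ty": 0, "tz": -0.8, "ax": 0, "ay": 0, "az": 0}]'

```text
clock: 23.85
eef_pos: [442.6, -245.2, 127.7]
tcp_rot: [3.14, 0.001, 1.571]
contact_force: [-0.5, -0.0, -1.2]
opening: 0.317
grasp_force: 59.2
```

Emit:
step_arm --moves '[{"tx": 1, "ty": 0, "tz": 0, "ax": 0, "ay": 0, "az": 0}, {"tx": 1, "ty": 0, "tz": 0, "ax": 0, "ay": 0, "az": 0}, {"tx": 1, "ty": 0, "tz": 0, "ax": 0, "ay": 0, "az": 0}, {"tx": 1, "ty": 0, "tz": 0, "ax": 0, "ay": 0, "az": 0}, {"tx": 1, "ty": 0, "tz": 0, "ax": 0, "ay": 0, "az": 0}]'

```text
clock: 24.48
eef_pos: [442.3, -119.3, 126.6]
tcp_rot: [3.141, 0.0, 1.571]
contact_force: [0.8, -0.0, -0.6]
opening: 0.311
grasp_force: 59.2
```

Emit:
step_arm --moves '[{"tx": 1, "ty": 0.1, "tz": 0, "ax": 0, "ay": 0, "az": 0}, {"tx": 1, "ty": 0.1, "tz": 0, "ax": 0, "ay": 0, "az": 0}, {"tx": 1, "ty": 0.1, "tz": 0, "ax": 0, "ay": 0, "az": 0}, {"tx": 1, "ty": 0.1, "tz": 0, "ax": 0, "ay": 0, "az": 0}, {"tx": 1, "ty": 0.1, "tz": 0, "ax": 0, "ay": 0, "az": 0}]'

```text
clock: 25.1
eef_pos: [454.8, 5.8, 126.6]
tcp_rot: [3.141, 0.0, 1.571]
contact_force: [-0.4, -0.3, -1.6]
opening: 0.315
grasp_force: 59.2
```

Emit:
step_arm --moves '[{"tx": 1, "ty": 0.1, "tz": 0, "ax": 0, "ay": 0, "az": 0}, {"tx": 1, "ty": 0, "tz": 0, "ax": 0, "ay": 0, "az": 0}, {"tx": 1, "ty": 0, "tz": 0, "ax": 0, "ay": 0, "az": 0}, {"tx": 1, "ty": 0, "tz": 0, "ax": 0, "ay": 0, "az": 0}, {"tx": 1, "ty": 0, "tz": 0, "ax": 0, "ay": 0, "az": 0}]'

```text
clock: 25.72
eef_pos: [457.2, 130.8, 126.7]
tcp_rot: [3.141, -0.0, 1.571]
contact_force: [-0.6, 0.2, -2.2]
opening: 0.312
grasp_force: 59.2
```

Emit:
step_arm --moves '[{"tx": 1, "ty": 0, "tz": 0, "ax": 0, "ay": 0, "az": 0}, {"tx": 1, "ty": 0, "tz": 0, "ax": 0, "ay": 0, "az": 0}, {"tx": 1, "ty": 0, "tz": 0, "ax": 0, "ay": 0, "az": 0}, {"tx": 0.4, "ty": 0, "tz": 0, "ax": 0, "ay": 0, "az": 0.081}, {"tx": 0, "ty": 0, "tz": 0, "ax": 0, "ay": 0, "az": 0}]'

```text
clock: 26.35
eef_pos: [457.1, 215.6, 126.5]
tcp_rot: [3.141, -0.0, 1.446]
contact_force: [-0.3, -0.3, -1.6]
opening: 0.314
grasp_force: 59.2
```

Emit:
step_arm --moves '[{"tx": 0, "ty": 0.06, "tz": 0.4, "ax": 0, "ay": 0, "az": 0}, {"tx": 0, "ty": 0, "tz": 1, "ax": 0, "ay": 0, "az": 0}, {"tx": 0, "ty": 0, "tz": 1, "ax": 0, "ay": 0, "az": 0}, {"tx": 0, "ty": 0, "tz": 0.65, "ax": 0, "ay": 0, "az": 0}, {"tx": 0, "ty": 0, "tz": 0.25, "ax": 0, "ay": 0, "az": 0}]'

```text
clock: 26.98
eef_pos: [457.9, 214.1, 42.9]
tcp_rot: [-3.14, 0.001, 1.445]
contact_force: [-17.1, -9.6, 82.0]
opening: 0.317
grasp_force: 67.7
```

Emit:
step_arm --moves '[{"tx": 0, "ty": 0, "tz": 0.06, "ax": 0, "ay": 0, "az": 0}, {"tx": 0, "ty": 0, "tz": 0, "ax": 0, "ay": 0, "az": 0}]'

```text
clock: 27.22
eef_pos: [457.8, 214.1, 43.1]
tcp_rot: [-3.14, 0.001, 1.445]
contact_force: [-7.9, -5.1, 20.9]
opening: 0.313
grasp_force: 61.3
```

Emit:
step_arm --moves '[{"tx": 0, "ty": 0, "tz": 0, "ax": 0, "ay": 0, "az": 0}, {"tx": 0, "ty": 0, "tz": 0, "ax": 0, "ay": 0, "az": 0}, {"tx": 0, "ty": 0, "tz": 0, "ax": 0, "ay": 0, "az": 0}]' --gripper 0.5

```text
clock: 27.6
eef_pos: [458.8, 214.9, 41.9]
tcp_rot: [3.141, -0.0, 1.444]
contact_force: [0.1, -0.8, 0.2]
opening: 0.498
grasp_force: 0.0
```

Emit:
step_arm --moves '[{"tx": 0, "ty": 0, "tz": -0.6, "ax": 0, "ay": 0, "az": 0}, {"tx": 0, "ty": 0, "tz": -1, "ax": 0, "ay": 0, "az": 0}, {"tx": 0, "ty": 0, "tz": -1, "ax": 0, "ay": 0, "az": 0}, {"tx": 0, "ty": 0, "tz": -0.6, "ax": 0, "ay": 0, "az": -0.081}, {"tx": -1, "ty": 0, "tz": 0, "ax": 0, "ay": 0, "az": 0}]'

```text
clock: 28.22
eef_pos: [459.9, 191.0, 124.1]
tcp_rot: [3.138, -0.002, 1.575]
contact_force: [0.4, -0.2, 0.3]
opening: 0.499
grasp_force: 0.0
```

Emit:
step_arm --moves '[{"tx": -1, "ty": 0, "tz": 0, "ax": 0, "ay": 0, "az": 0}, {"tx": -1, "ty": 0, "tz": 0, "ax": 0, "ay": 0, "az": 0}, {"tx": -1, "ty": 0, "tz": 0, "ax": 0, "ay": 0, "az": 0}, {"tx": -1, "ty": 0, "tz": 0, "ax": 0, "ay": 0, "az": 0}, {"tx": -1, "ty": 0, "tz": 0, "ax": 0, "ay": 0, "az": 0}]' --gripper 0.6

```text
clock: 28.85
eef_pos: [458.9, 64.1, 122.7]
tcp_rot: [3.141, -0.0, 1.572]
contact_force: [-0.6, 0.5, -0.1]
opening: 0.601
grasp_force: 0.0
```

Emit:
step_arm --moves '[{"tx": -1, "ty": -0.1, "tz": 0, "ax": 0, "ay": 0, "az": 0}, {"tx": -1, "ty": -0.1, "tz": 0, "ax": 0, "ay": 0, "az": 0}, {"tx": -1, "ty": -0.1, "tz": 0, "ax": 0, "ay": 0, "az": 0}, {"tx": -1, "ty": -0.1, "tz": 0, "ax": 0, "ay": 0, "az": 0}, {"tx": -1, "ty": -0.1, "tz": 0, "ax": 0, "ay": 0, "az": 0}]'

```text
clock: 29.48
eef_pos: [446.3, -61.0, 122.7]
tcp_rot: [3.141, 0.0, 1.572]
contact_force: [0.1, 0.1, 0.4]
opening: 0.603
grasp_force: 0.0
```

Emit:
step_arm --moves '[{"tx": -1, "ty": -0.1, "tz": 0, "ax": 0, "ay": 0, "az": 0}, {"tx": -1, "ty": 0, "tz": 0, "ax": 0, "ay": 0, "az": 0}, {"tx": -1, "ty": 0, "tz": 0, "ax": 0, "ay": 0, "az": 0}, {"tx": -1, "ty": 0, "tz": 0, "ax": 0, "ay": 0, "az": 0}, {"tx": 0, "ty": 0, "tz": 0, "ax": 0, "ay": 0, "az": 0}]'

```text
clock: 30.1
eef_pos: [444.1, -161.4, 122.6]
tcp_rot: [3.14, 0.001, 1.569]
contact_force: [-0.2, 0.1, 0.3]
opening: 0.599
grasp_force: 0.0
```

```bash
python3 - 2>/dev/null <<'E'
from h import *
p,d,I=snap('w9')
flanges('w',p,cloud('wrist',d,I))
t,dt=eyes.grab_frame('top');P=cloud('top',dt);flanges('case',t,P,(390,600,120,300),-5);flanges('t',t,P)
E
```

```text
{'clock': np.float64(30.1), 'eef_pos': array([ 444.13 , -161.382,  122.636]), 'tcp_rot': array([3.140e+00, 1.000e-03, 1.569e+00]), 'contact_force': array([-0.155,  0.053,  0.322]), 'opening': np.float64(0.599)}
w boss [ 441.1 -159.6   14.3] [ 441.1 -157.6   36.4] base z 12.8 [ 441.  -161.6] [62.8 43.5] ang 1.7 uv [248.1 210.7]
w boss [ 600.5 -158.1   15. ] [ 597.2 -156.6   36.1] base z 12.7 [ 601.1 -158.9] [43.  71.1] ang -2.7 uv [434.9 207.5]
w boss [ 601.7 -243.7   14.5] [ 599.1 -240.6   36. ] base z 12.6 [ 605.9 -240.7] [40.4 70.1] ang -10.9 uv [415.7 290.2]
case boss [464.1 259.1  14.7] [464.  257.7  37.2] base z 12.9 [465.7 259.9] [41.3 60.8] ang -0.3 uv [124.2 249.6]
case boss [456.8 210.9  14.3] [456.5 209.   36.9] base z 12.8 [457.4 212.1] [43.6 62.7] ang -4.4 uv [144.1 251.8]
t boss [ 602.  -246.6   14.6] [ 601.4 -246.8   37.9] base z 13.4 [ 601.5 -246.3] [41. 61.] ang -6.3 uv [325.9 186.1]
t boss [ 599.8 -161.4   13.8] [ 602.4 -162.4   38.5] base z 13.6 [ 609.  -158.7] [46.  40.6] ang 9.5 uv [292.4 187.1]
```

Emit:
step_arm --moves '[{"tx": 0.07, "ty": -0.12, "tz": 1, "ax": 0, "ay": 0, "az": 0}, {"tx": 0, "ty": 0, "tz": 1, "ax": 0, "ay": 0, "az": 0}, {"tx": 0, "ty": 0, "tz": 0.8, "ax": 0, "ay": 0, "az": 0}, {"tx": 0, "ty": 0, "tz": 0.36, "ax": 0, "ay": 0, "az": 0}, {"tx": 0, "ty": 0, "tz": 0, "ax": 0, "ay": 0, "az": 0}]'

```text
clock: 30.82
eef_pos: [440.5, -157.8, 42.6]
tcp_rot: [-3.141, -0.0, 1.572]
contact_force: [0.4, -0.6, 0.5]
opening: 0.602
grasp_force: 0.0
```

Emit:
step_arm --moves '[{"tx": 0, "ty": 0, "tz": 0, "ax": 0, "ay": 0, "az": 0}, {"tx": 0, "ty": 0, "tz": 0, "ax": 0, "ay": 0, "az": 0}, {"tx": 0, "ty": 0, "tz": 0, "ax": 0, "ay": 0, "az": 0}, {"tx": 0, "ty": 0, "tz": 0, "ax": 0, "ay": 0, "az": 0}]' --gripper 0.1 --newtons 60

```text
clock: 31.32
eef_pos: [441.3, -158.5, 43.8]
tcp_rot: [3.14, 0.0, 1.571]
contact_force: [-1.1, 1.7, 4.9]
opening: 0.313
grasp_force: 58.6
```

Emit:
step_arm --moves '[{"tx": 0, "ty": 0, "tz": -0.5, "ax": 0, "ay": 0, "az": 0}, {"tx": 0, "ty": 0, "tz": -1, "ax": 0, "ay": 0, "az": 0}, {"tx": 0, "ty": 0, "tz": -1, "ax": 0, "ay": 0, "az": 0}, {"tx": 0, "ty": 0, "tz": -0.8, "ax": 0, "ay": 0, "az": 0}]'

```text
clock: 31.82
eef_pos: [441.0, -158.6, 127.2]
tcp_rot: [3.14, 0.001, 1.571]
contact_force: [0.9, 0.8, -2.2]
opening: 0.312
grasp_force: 59.2
```

Emit:
step_arm --moves '[{"tx": 1, "ty": 0, "tz": 0, "ax": 0, "ay": 0, "az": 0}, {"tx": 1, "ty": 0, "tz": 0, "ax": 0, "ay": 0, "az": 0}, {"tx": 1, "ty": 0, "tz": 0, "ax": 0, "ay": 0, "az": 0}, {"tx": 1, "ty": 0, "tz": 0, "ax": 0, "ay": 0, "az": 0}, {"tx": 1, "ty": 0, "tz": 0, "ax": 0, "ay": 0, "az": 0}]'

```text
clock: 32.45
eef_pos: [440.8, -32.7, 126.3]
tcp_rot: [3.141, 0.0, 1.571]
contact_force: [1.1, -0.1, -1.9]
opening: 0.311
grasp_force: 59.2
```

Emit:
step_arm --moves '[{"tx": 1, "ty": 0.1, "tz": 0, "ax": 0, "ay": 0, "az": 0}, {"tx": 1, "ty": 0.1, "tz": 0, "ax": 0, "ay": 0, "az": 0}, {"tx": 1, "ty": 0.1, "tz": 0, "ax": 0, "ay": 0, "az": 0}, {"tx": 1, "ty": 0.1, "tz": 0, "ax": 0, "ay": 0, "az": 0}, {"tx": 1, "ty": 0.1, "tz": 0, "ax": 0, "ay": 0, "az": 0}]'

```text
clock: 33.08
eef_pos: [453.3, 92.4, 126.3]
tcp_rot: [3.141, -0.0, 1.571]
contact_force: [0.6, -1.0, -1.2]
opening: 0.317
grasp_force: 59.2
```

Emit:
step_arm --moves '[{"tx": 1, "ty": 0, "tz": 0, "ax": 0, "ay": 0, "az": 0}, {"tx": 1, "ty": 0, "tz": 0, "ax": 0, "ay": 0, "az": 0}, {"tx": 1, "ty": 0, "tz": 0, "ax": 0, "ay": 0, "az": 0.081}, {"tx": 0, "ty": 0, "tz": 0, "ax": 0, "ay": 0, "az": 0}]'

```text
clock: 33.58
eef_pos: [453.3, 167.8, 126.2]
tcp_rot: [3.14, -0.001, 1.446]
contact_force: [0.4, -0.7, -1.3]
opening: 0.311
grasp_force: 59.2
```

Emit:
step_arm --moves '[{"tx": -0.12, "ty": 0, "tz": 0.4, "ax": 0, "ay": 0, "az": 0}, {"tx": 0, "ty": 0, "tz": 1, "ax": 0, "ay": 0, "az": 0}, {"tx": 0, "ty": 0, "tz": 1, "ax": 0, "ay": 0, "az": 0}, {"tx": 0, "ty": 0, "tz": 0.6, "ax": 0, "ay": 0, "az": 0}, {"tx": 0, "ty": 0, "tz": 0.24, "ax": 0, "ay": 0, "az": 0}]'

```text
clock: 34.2
eef_pos: [452.2, 162.8, 43.4]
tcp_rot: [-3.14, 0.001, 1.444]
contact_force: [-0.7, -0.9, -2.1]
opening: 0.317
grasp_force: 59.3
```

Emit:
step_arm --moves '[{"tx": 0, "ty": 0, "tz": 0, "ax": 0, "ay": 0, "az": 0}, {"tx": 0, "ty": 0, "tz": 0.05, "ax": 0, "ay": 0, "az": 0}, {"tx": 0, "ty": 0, "tz": 0, "ax": 0, "ay": 0, "az": 0}]'

```text
clock: 34.58
eef_pos: [453.0, 163.7, 43.5]
tcp_rot: [3.141, -0.0, 1.444]
contact_force: [-0.6, 0.2, -2.1]
opening: 0.311
grasp_force: 59.3
```

Emit:
step_arm --moves '[{"tx": 0, "ty": 0, "tz": 0, "ax": 0, "ay": 0, "az": 0}, {"tx": 0, "ty": 0, "tz": 0, "ax": 0, "ay": 0, "az": 0}, {"tx": 0, "ty": 0, "tz": 0, "ax": 0, "ay": 0, "az": 0}]' --gripper 0.5

```text
clock: 34.95
eef_pos: [452.8, 163.7, 43.2]
tcp_rot: [3.141, -0.0, 1.444]
contact_force: [0.4, 0.1, 0.4]
opening: 0.501
grasp_force: 0.0
```

Emit:
step_arm --moves '[{"tx": 0, "ty": 0, "tz": -0.6, "ax": 0, "ay": 0, "az": 0}, {"tx": 0, "ty": 0, "tz": -1, "ax": 0, "ay": 0, "az": 0}, {"tx": 0, "ty": 0, "tz": -1, "ax": 0, "ay": 0, "az": 0}, {"tx": 0, "ty": 0, "tz": -0.8, "ax": 0, "ay": 0, "az": -0.081}, {"tx": -1, "ty": 0.3, "tz": 0, "ax": 0, "ay": 0, "az": 0}]'

```text
clock: 35.58
eef_pos: [461.4, 139.6, 130.7]
tcp_rot: [3.138, -0.001, 1.575]
contact_force: [0.6, -0.4, 0.4]
opening: 0.501
grasp_force: 0.0
```

Emit:
step_arm --moves '[{"tx": -1, "ty": 0.3, "tz": 0, "ax": 0, "ay": 0, "az": 0}, {"tx": -1, "ty": 0.3, "tz": 0, "ax": 0, "ay": 0, "az": 0}, {"tx": -1, "ty": 0.4, "tz": 0, "ax": 0, "ay": 0, "az": 0}, {"tx": -1, "ty": 0.4, "tz": 0, "ax": 0, "ay": 0, "az": 0}, {"tx": -1, "ty": 0.4, "tz": 0, "ax": 0, "ay": 0, "az": 0}]' --gripper 0.6

```text
clock: 36.2
eef_pos: [505.7, 12.8, 129.1]
tcp_rot: [3.141, -0.0, 1.571]
contact_force: [-0.2, -0.4, 0.2]
opening: 0.6
grasp_force: 0.0
```

Emit:
step_arm --moves '[{"tx": -1, "ty": 0.4, "tz": 0, "ax": 0, "ay": 0, "az": 0}, {"tx": -1, "ty": 0.4, "tz": 0, "ax": 0, "ay": 0, "az": 0}, {"tx": -1, "ty": 0.4, "tz": 0, "ax": 0, "ay": 0, "az": 0}, {"tx": -1, "ty": 0.4, "tz": 0, "ax": 0, "ay": 0, "az": 0}, {"tx": -1, "ty": 0.4, "tz": 0, "ax": 0, "ay": 0, "az": 0}]'

```text
clock: 36.83
eef_pos: [555.7, -112.2, 129.1]
tcp_rot: [3.141, 0.0, 1.571]
contact_force: [-0.1, 0.5, 0.4]
opening: 0.599
grasp_force: 0.0
```

Emit:
step_arm --moves '[{"tx": -1, "ty": 0.4, "tz": 0, "ax": 0, "ay": 0, "az": 0}, {"tx": -1, "ty": 0.4, "tz": 0, "ax": 0, "ay": 0, "az": 0}, {"tx": -1, "ty": 0.4, "tz": 0, "ax": 0, "ay": 0, "az": 0}, {"tx": -1, "ty": 0.4, "tz": 0, "ax": 0, "ay": 0, "az": 0}, {"tx": -1, "ty": 0.2, "tz": 0, "ax": 0, "ay": 0, "az": 0}]'

```text
clock: 37.45
eef_pos: [601.0, -237.6, 128.5]
tcp_rot: [3.141, 0.0, 1.572]
contact_force: [-0.3, -0.4, -0.2]
opening: 0.6
grasp_force: 0.0
```

```bash
python3 - 2>/dev/null <<'E'
from h import *
p,d,I=snap('w10')
flanges('w',p,cloud('wrist',d,I))
t,dt=eyes.grab_frame('top');P=cloud('top',dt);flanges('case',t,P,(390,600,120,300),-5);flanges('t',t,P)
E
```

```text
{'clock': np.float64(37.45), 'eef_pos': array([ 600.993, -237.632,  128.516]), 'tcp_rot': array([3.141, 0.   , 1.572]), 'contact_force': array([-0.274, -0.418, -0.228]), 'opening': np.float64(0.6)}
w boss [ 600.5 -158.6   14.4] [ 600.4 -157.7   36.6] base z 12.7 [ 600.7 -159.7] [62.2 40. ] ang 0.1 uv [251.5 104.1]
w boss [ 602.2 -244.4   14.4] [ 602.  -241.4   36.5] base z 12.8 [ 602.4 -247.5] [62.5 45.7] ang 2.2 uv [253.7 217.2]
case boss [464.7 259.4  14.4] [464.3 258.3  36.7] base z 13.0 [466.8 258.9] [41. 58.] ang -2.1 uv [124.  249.5]
case boss [462.1 209.2  13.1] [465.4 206.5  37. ] base z 13.0 [475.5 210.2] [42.6 27.1] ang 75.6 uv [145.2 248.1]
case boss [452.2 158.9  14. ] [454.2 156.5  37.8] base z 12.7 [462.2 159.5] [42.4 43. ] ang -10.6 uv [165.5 251.8]
t boss [ 599.4 -161.5   14.1] [ 598.7 -162.4   38.1] base z 13.8 [ 599.2 -161. ] [62.1 39.4] ang 3.9 uv [292.4 188.6]
```

Emit:
step_arm --moves '[{"tx": -0.26, "ty": 0.05, "tz": 1, "ax": 0, "ay": 0, "az": 0}, {"tx": 0, "ty": 0, "tz": 1, "ax": 0, "ay": 0, "az": 0}, {"tx": 0, "ty": 0, "tz": 1, "ax": 0, "ay": 0, "az": 0}, {"tx": 0, "ty": 0, "tz": 0.4, "ax": 0, "ay": 0, "az": 0}, {"tx": 0, "ty": 0, "tz": 0, "ax": 0, "ay": 0, "az": 0}]'

```text
clock: 38.17
eef_pos: [601.3, -242.5, 42.7]
tcp_rot: [-3.14, -0.001, 1.572]
contact_force: [0.0, 0.8, 0.1]
opening: 0.602
grasp_force: 0.0
```

Emit:
step_arm --moves '[{"tx": 0, "ty": 0, "tz": 0, "ax": 0, "ay": 0, "az": 0}, {"tx": 0, "ty": 0, "tz": 0, "ax": 0, "ay": 0, "az": 0}, {"tx": 0, "ty": 0, "tz": 0, "ax": 0, "ay": 0, "az": 0}, {"tx": 0, "ty": 0, "tz": 0, "ax": 0, "ay": 0, "az": 0}]' --gripper 0.1 --newtons 60

```text
clock: 38.67
eef_pos: [602.5, -243.1, 44.5]
tcp_rot: [3.14, 0.001, 1.571]
contact_force: [-1.0, 1.0, 6.8]
opening: 0.314
grasp_force: 59.4
```

Emit:
step_arm --moves '[{"tx": 0, "ty": 0, "tz": -0.5, "ax": 0, "ay": 0, "az": 0}, {"tx": 0, "ty": 0, "tz": -1, "ax": 0, "ay": 0, "az": 0}, {"tx": 0, "ty": 0, "tz": -1, "ax": 0, "ay": 0, "az": 0}, {"tx": 0, "ty": 0, "tz": -0.8, "ax": 0, "ay": 0, "az": 0}]'

```text
clock: 39.17
eef_pos: [602.0, -242.9, 127.3]
tcp_rot: [3.141, 0.0, 1.571]
contact_force: [0.4, -0.1, -1.9]
opening: 0.314
grasp_force: 59.2
```

Emit:
step_arm --moves '[{"tx": 1, "ty": -0.12, "tz": 0, "ax": 0, "ay": 0, "az": 0}, {"tx": 1, "ty": -0.12, "tz": 0, "ax": 0, "ay": 0, "az": 0}, {"tx": 1, "ty": -0.12, "tz": 0, "ax": 0, "ay": 0, "az": 0}, {"tx": 1, "ty": -0.12, "tz": 0, "ax": 0, "ay": 0, "az": 0}, {"tx": 1, "ty": -0.12, "tz": 0, "ax": 0, "ay": 0, "az": 0}]'

```text
clock: 39.8
eef_pos: [585.7, -115.4, 124.8]
tcp_rot: [-3.14, -0.0, 1.572]
contact_force: [0.4, 0.7, -1.4]
opening: 0.316
grasp_force: 59.2
```

Emit:
step_arm --moves '[{"tx": 1, "ty": -0.12, "tz": 0, "ax": 0, "ay": 0, "az": 0}, {"tx": 1, "ty": -0.12, "tz": 0, "ax": 0, "ay": 0, "az": 0}, {"tx": 1, "ty": -0.12, "tz": 0, "ax": 0, "ay": 0, "az": 0}, {"tx": 1, "ty": -0.12, "tz": 0, "ax": 0, "ay": 0, "az": 0}, {"tx": 1, "ty": -0.12, "tz": 0, "ax": 0, "ay": 0, "az": 0}]'

```text
clock: 40.42
eef_pos: [570.3, 9.4, 124.8]
tcp_rot: [-3.14, -0.0, 1.572]
contact_force: [0.8, -0.3, -1.6]
opening: 0.311
grasp_force: 59.2
```

Emit:
step_arm --moves '[{"tx": 1, "ty": -0.12, "tz": 0, "ax": 0, "ay": 0, "az": 0}, {"tx": 1, "ty": -0.12, "tz": 0, "ax": 0, "ay": 0, "az": 0}, {"tx": 1, "ty": -0.12, "tz": 0, "ax": 0, "ay": 0, "az": 0}, {"tx": 1, "ty": -0.12, "tz": 0, "ax": 0, "ay": 0, "az": 0}, {"tx": 1, "ty": -0.12, "tz": 0, "ax": 0, "ay": 0, "az": 0}]'

```text
clock: 41.05
eef_pos: [555.0, 134.1, 124.8]
tcp_rot: [-3.14, 0.0, 1.572]
contact_force: [0.4, -0.3, -1.2]
opening: 0.312
grasp_force: 59.2
```

Emit:
step_arm --moves '[{"tx": 1, "ty": -0.12, "tz": 0, "ax": 0, "ay": 0, "az": 0}, {"tx": 1, "ty": -0.12, "tz": 0, "ax": 0, "ay": 0, "az": 0}, {"tx": 0.9, "ty": -0.12, "tz": 0, "ax": 0, "ay": 0, "az": 0.081}, {"tx": 0, "ty": 0, "tz": 0, "ax": 0, "ay": 0, "az": 0}, {"tx": 0, "ty": 0, "tz": 0, "ax": 0, "ay": 0, "az": 0}]'

```text
clock: 41.68
eef_pos: [546.5, 204.8, 125.0]
tcp_rot: [-3.141, 0.001, 1.447]
contact_force: [0.2, 0.4, -1.0]
opening: 0.311
grasp_force: 59.2
```

Emit:
step_arm --moves '[{"tx": 0, "ty": 0.06, "tz": 0.4, "ax": 0, "ay": 0, "az": 0}, {"tx": 0, "ty": 0, "tz": 1, "ax": 0, "ay": 0, "az": 0}, {"tx": 0, "ty": 0, "tz": 1, "ax": 0, "ay": 0, "az": 0}, {"tx": 0, "ty": 0, "tz": 0.6, "ax": 0, "ay": 0, "az": 0}, {"tx": 0, "ty": 0, "tz": 0.18, "ax": 0, "ay": 0, "az": 0}]'

```text
clock: 42.3
eef_pos: [548.4, 203.9, 44.9]
tcp_rot: [-3.14, 0.001, 1.444]
contact_force: [-0.6, 0.2, -1.5]
opening: 0.316
grasp_force: 59.2
```

Emit:
step_arm --moves '[{"tx": 0, "ty": 0, "tz": 0, "ax": 0, "ay": 0, "az": 0}, {"tx": 0, "ty": 0, "tz": 0.04, "ax": 0, "ay": 0, "az": 0}, {"tx": 0, "ty": 0, "tz": 0, "ax": 0, "ay": 0, "az": 0}]'

```text
clock: 42.68
eef_pos: [549.3, 204.6, 45.6]
tcp_rot: [3.141, -0.0, 1.444]
contact_force: [0.1, -0.7, -1.7]
opening: 0.314
grasp_force: 59.2
```

Emit:
step_arm --moves '[{"tx": 0, "ty": 0, "tz": 0, "ax": 0, "ay": 0, "az": 0}, {"tx": 0, "ty": 0, "tz": 0, "ax": 0, "ay": 0, "az": 0}, {"tx": 0, "ty": 0, "tz": 0, "ax": 0, "ay": 0, "az": 0}]' --gripper 0.5

```text
clock: 43.05
eef_pos: [549.0, 204.5, 45.2]
tcp_rot: [3.141, -0.0, 1.444]
contact_force: [1.2, 0.3, -0.1]
opening: 0.503
grasp_force: 0.0
```

Emit:
step_arm --moves '[{"tx": 0, "ty": 0, "tz": -0.6, "ax": 0, "ay": 0, "az": 0}, {"tx": 0, "ty": 0, "tz": -1, "ax": 0, "ay": 0, "az": 0}, {"tx": 0, "ty": 0, "tz": -1, "ax": 0, "ay": 0, "az": 0}, {"tx": 0, "ty": 0, "tz": -0.8, "ax": 0, "ay": 0, "az": -0.081}, {"tx": -1, "ty": 0.15, "tz": 0, "ax": 0, "ay": 0, "az": 0}]'

```text
clock: 43.68
eef_pos: [554.0, 180.7, 133.0]
tcp_rot: [3.137, -0.002, 1.575]
contact_force: [0.2, -1.0, -1.1]
opening: 0.501
grasp_force: 0.0
```

Emit:
step_arm --moves '[{"tx": -1, "ty": 0.15, "tz": 0, "ax": 0, "ay": 0, "az": 0}, {"tx": -1, "ty": 0.15, "tz": 0, "ax": 0, "ay": 0, "az": 0}, {"tx": -1, "ty": 0.15, "tz": 0, "ax": 0, "ay": 0, "az": 0}, {"tx": -1, "ty": 0.15, "tz": 0, "ax": 0, "ay": 0, "az": 0}, {"tx": -1, "ty": 0.15, "tz": 0, "ax": 0, "ay": 0, "az": 0}]' --gripper 0.6

```text
clock: 44.3
eef_pos: [571.8, 53.7, 131.1]
tcp_rot: [3.141, -0.0, 1.571]
contact_force: [0.7, 0.1, -0.5]
opening: 0.599
grasp_force: 0.0
```

Emit:
step_arm --moves '[{"tx": -1, "ty": 0.15, "tz": 0, "ax": 0, "ay": 0, "az": 0}, {"tx": -1, "ty": 0.15, "tz": 0, "ax": 0, "ay": 0, "az": 0}, {"tx": -1, "ty": 0.15, "tz": 0, "ax": 0, "ay": 0, "az": 0}, {"tx": -1, "ty": 0.15, "tz": 0, "ax": 0, "ay": 0, "az": 0}, {"tx": -1, "ty": 0.15, "tz": 0, "ax": 0, "ay": 0, "az": 0}]'

```text
clock: 44.92
eef_pos: [590.6, -71.4, 131.2]
tcp_rot: [3.141, 0.0, 1.571]
contact_force: [-0.3, 0.2, -0.7]
opening: 0.599
grasp_force: 0.0
```

Emit:
step_arm --moves '[{"tx": -1, "ty": 0.15, "tz": 0, "ax": 0, "ay": 0, "az": 0}, {"tx": -1, "ty": 0.15, "tz": 0, "ax": 0, "ay": 0, "az": 0}, {"tx": -1, "ty": 0.15, "tz": 0, "ax": 0, "ay": 0, "az": 0}, {"tx": -0.5, "ty": 0, "tz": 0, "ax": 0, "ay": 0, "az": 0}, {"tx": 0, "ty": 0, "tz": 0, "ax": 0, "ay": 0, "az": 0}]'

```text
clock: 45.55
eef_pos: [601.5, -158.4, 130.5]
tcp_rot: [3.141, -0.0, 1.57]
contact_force: [-0.6, 0.3, 0.3]
opening: 0.598
grasp_force: 0.0
```

```bash
python3 - 2>/dev/null <<'E'
from h import *
p,d,I=snap('w11')
flanges('w',p,cloud('wrist',d,I))
t,dt=eyes.grab_frame('top');P=cloud('top',dt);flanges('case',t,P,(390,600,120,300),-5);flanges('t',t,P)
E
```

```text
{'clock': np.float64(45.55), 'eef_pos': array([ 601.512, -158.434,  130.488]), 'tcp_rot': array([ 3.141, -0.   ,  1.57 ]), 'contact_force': array([-0.553,  0.303,  0.291]), 'opening': np.float64(0.598)}
w boss [ 600.6 -158.2   14.3] [ 600.4 -156.4   36.4] base z 12.8 [ 600.8 -160.4] [63.2 43.6] ang 1.6 uv [250.9 209.1]
case boss [548.4 200.2  14.2] [547.8 198.   37.2] base z 12.6 [548.5 200.5] [61.5 43.5] ang 3.1 uv [148.7 214.8]
case boss [464.9 259.1  14.5] [463.8 257.8  36.9] base z 13.1 [465.8 259. ] [40.6 61. ] ang -3.0 uv [124.2 249.7]
case boss [457.4 210.8  14.4] [456.6 208.9  37.1] base z 12.8 [457.3 212.3] [42.8 62.4] ang -8.1 uv [144.2 251.8]
case boss [452.1 159.2  14.1] [451.5 157.4  37. ] base z 13.0 [452.5 161.3] [41.4 62.2] ang -7.1 uv [165.2 253. ]
```

Emit:
step_arm --moves '[{"tx": 0, "ty": -0.04, "tz": 1, "ax": 0, "ay": 0, "az": 0}, {"tx": 0, "ty": 0, "tz": 1, "ax": 0, "ay": 0, "az": 0}, {"tx": 0, "ty": 0, "tz": 1, "ax": 0, "ay": 0, "az": 0}, {"tx": 0, "ty": 0, "tz": 0.45, "ax": 0, "ay": 0, "az": 0}, {"tx": 0, "ty": 0, "tz": 0, "ax": 0, "ay": 0, "az": 0}]'

```text
clock: 46.28
eef_pos: [600.3, -157.3, 43.3]
tcp_rot: [-3.14, -0.0, 1.572]
contact_force: [-0.5, -0.1, 0.7]
opening: 0.601
grasp_force: 0.0
```

Emit:
step_arm --moves '[{"tx": 0, "ty": 0, "tz": 0, "ax": 0, "ay": 0, "az": 0}, {"tx": 0, "ty": 0, "tz": 0, "ax": 0, "ay": 0, "az": 0}, {"tx": 0, "ty": 0, "tz": 0, "ax": 0, "ay": 0, "az": 0}, {"tx": 0, "ty": 0, "tz": 0, "ax": 0, "ay": 0, "az": 0}]' --gripper 0.1 --newtons 60

```text
clock: 46.78
eef_pos: [601.5, -158.0, 45.1]
tcp_rot: [3.14, 0.0, 1.571]
contact_force: [0.2, 1.8, 6.7]
opening: 0.314
grasp_force: 59.4
```

Emit:
step_arm --moves '[{"tx": 0, "ty": 0, "tz": -0.5, "ax": 0, "ay": 0, "az": 0}, {"tx": 0, "ty": 0, "tz": -1, "ax": 0, "ay": 0, "az": 0}, {"tx": 0, "ty": 0, "tz": -1, "ax": 0, "ay": 0, "az": 0}, {"tx": 0, "ty": 0, "tz": -0.8, "ax": 0, "ay": 0, "az": 0}]'

```text
clock: 47.28
eef_pos: [600.8, -158.1, 128.0]
tcp_rot: [3.141, 0.0, 1.571]
contact_force: [0.8, -0.6, -2.5]
opening: 0.315
grasp_force: 59.2
```

Emit:
step_arm --moves '[{"tx": 1, "ty": -0.2, "tz": 0, "ax": 0, "ay": 0, "az": 0}, {"tx": 1, "ty": -0.2, "tz": 0, "ax": 0, "ay": 0, "az": 0}, {"tx": 1, "ty": -0.2, "tz": 0, "ax": 0, "ay": 0, "az": 0}, {"tx": 1, "ty": -0.2, "tz": 0, "ax": 0, "ay": 0, "az": 0}, {"tx": 1, "ty": -0.2, "tz": 0, "ax": 0, "ay": 0, "az": 0}]'

```text
clock: 47.9
eef_pos: [574.1, -31.1, 125.5]
tcp_rot: [-3.14, -0.0, 1.572]
contact_force: [-0.0, -0.5, -1.5]
opening: 0.31
grasp_force: 59.2
```

Emit:
step_arm --moves '[{"tx": 1, "ty": -0.2, "tz": 0, "ax": 0, "ay": 0, "az": 0}, {"tx": 1, "ty": -0.2, "tz": 0, "ax": 0, "ay": 0, "az": 0}, {"tx": 1, "ty": -0.2, "tz": 0, "ax": 0, "ay": 0, "az": 0}, {"tx": 1, "ty": -0.2, "tz": 0, "ax": 0, "ay": 0, "az": 0}, {"tx": 1, "ty": -0.2, "tz": 0, "ax": 0, "ay": 0, "az": 0}]'

```text
clock: 48.52
eef_pos: [548.9, 93.6, 125.6]
tcp_rot: [-3.14, 0.0, 1.572]
contact_force: [0.6, 0.4, -1.5]
opening: 0.312
grasp_force: 59.2
```

Emit:
step_arm --moves '[{"tx": 1, "ty": -0.2, "tz": 0, "ax": 0, "ay": 0, "az": 0}, {"tx": 1, "ty": -0.15, "tz": 0, "ax": 0, "ay": 0, "az": 0}, {"tx": 0.4, "ty": 0, "tz": 0, "ax": 0, "ay": 0, "az": 0.081}, {"tx": 0, "ty": 0, "tz": 0, "ax": 0, "ay": 0, "az": 0}, {"tx": 0, "ty": 0, "tz": 0, "ax": 0, "ay": 0, "az": 0}]'

```text
clock: 49.15
eef_pos: [541.0, 151.9, 125.9]
tcp_rot: [-3.141, 0.0, 1.447]
contact_force: [-0.5, 0.2, -2.0]
opening: 0.318
grasp_force: 59.2
```

Emit:
step_arm --moves '[{"tx": 0, "ty": 0, "tz": 0.4, "ax": 0, "ay": 0, "az": 0}, {"tx": 0, "ty": 0, "tz": 1, "ax": 0, "ay": 0, "az": 0}, {"tx": 0, "ty": 0, "tz": 1, "ax": 0, "ay": 0, "az": 0}, {"tx": 0, "ty": 0, "tz": 0.6, "ax": 0, "ay": 0, "az": 0}, {"tx": 0, "ty": 0, "tz": 0.2, "ax": 0, "ay": 0, "az": 0}]'

```text
clock: 49.78
eef_pos: [541.2, 151.5, 45.2]
tcp_rot: [-3.14, 0.001, 1.444]
contact_force: [-0.4, -0.3, -1.3]
opening: 0.318
grasp_force: 59.2
```

Emit:
step_arm --moves '[{"tx": 0, "ty": 0, "tz": 0, "ax": 0, "ay": 0, "az": 0}, {"tx": 0, "ty": 0, "tz": 0.04, "ax": 0, "ay": 0, "az": 0}, {"tx": 0, "ty": 0, "tz": 0, "ax": 0, "ay": 0, "az": 0}]'

```text
clock: 50.15
eef_pos: [542.1, 152.1, 45.9]
tcp_rot: [3.141, -0.0, 1.444]
contact_force: [-0.1, 0.2, -1.8]
opening: 0.315
grasp_force: 59.2
```

Emit:
step_arm --moves '[{"tx": 0, "ty": 0, "tz": 0, "ax": 0, "ay": 0, "az": 0}, {"tx": 0, "ty": 0, "tz": 0, "ax": 0, "ay": 0, "az": 0}, {"tx": 0, "ty": 0, "tz": 0, "ax": 0, "ay": 0, "az": 0}]' --gripper 0.5

```text
clock: 50.52
eef_pos: [541.8, 152.0, 45.5]
tcp_rot: [3.141, -0.0, 1.444]
contact_force: [0.0, -0.1, 0.5]
opening: 0.495
grasp_force: 0.0
```

Emit:
step_arm --moves '[{"tx": 0, "ty": 0, "tz": -0.6, "ax": 0, "ay": 0, "az": 0}, {"tx": 0, "ty": 0, "tz": -1, "ax": 0, "ay": 0, "az": 0}, {"tx": 0, "ty": 0, "tz": -1, "ax": 0, "ay": 0, "az": 0}, {"tx": 0, "ty": 0, "tz": -1, "ax": 0, "ay": 0, "az": 0}, {"tx": 0, "ty": 0, "tz": -1, "ax": 0, "ay": 0, "az": 0}]'

```text
clock: 51.15
eef_pos: [541.8, 152.0, 162.2]
tcp_rot: [3.141, -0.0, 1.444]
contact_force: [0.5, -0.4, -0.2]
opening: 0.497
grasp_force: 0.0
```

Emit:
step_arm --moves '[{"tx": 0, "ty": 0, "tz": -1, "ax": 0, "ay": 0, "az": 0}, {"tx": 0, "ty": 0, "tz": -1, "ax": 0, "ay": 0, "az": 0}, {"tx": 0, "ty": 0, "tz": -1, "ax": 0, "ay": 0, "az": 0}, {"tx": 0, "ty": 0, "tz": 0, "ax": 0, "ay": 0, "az": 0}]'

```text
clock: 51.65
eef_pos: [542.8, 152.3, 238.1]
tcp_rot: [3.137, -0.002, 1.444]
contact_force: [0.5, 0.7, -0.7]
opening: 0.501
grasp_force: 0.0
```

```bash
python3 - 2>/dev/null <<'E'
from h import *
p,d,I=snap('w12');P=cloud('wrist',d,I)
flanges('w',p,P,(390,600,120,300),-5); print('stopper',top_of(P,(622.5,202),22,46,70))
hsv=cv2.cvtColor(p,cv2.COLOR_RGB2HSV);m=(cv2.inRange(hsv,(22,100,40),(34,255,255))>0)&(P[...,1]>285)&(P[...,1]<420)&(P[...,0]>400)&(P[...,0]<700)&(P[...,2]>60)
X=P[m];ex=np.array([.1276,.9918]);ox=(X[:,:2]-[531.2,214.2])@ex;oy=(X[:,:2]-[531.2,214.2])@[-.9918,.1276]
print('lid own x,z range',ox.min(),ox.max(),X[:,2].min(),X[:,2].max(),oy.min(),oy.max());c=np.polyfit(X[:,2],ox,1);print('slope dx/dz',c,'angle',np.pi/2+np.arctan(c[0]))
E
```

```text
{'clock': np.float64(51.65), 'eef_pos': array([542.799, 152.266, 238.064]), 'tcp_rot': array([ 3.137e+00, -2.000e-03,  1.444e+00]), 'contact_force': array([ 0.525,  0.699, -0.678]), 'opening': np.float64(0.501)}
w boss [465.9 262.4  14.4] [467.2 261.8  35.5] base z 11.7 [464.5 262.9] [40.3 65.7] ang -10.8 uv [169.3  88.8]
w boss [549.1 203.7  14.6] [549.2 204.1  35.5] base z 11.7 [549.1 203.5] [40.6 64.9] ang -9.3 uv [251.5 129.5]
w boss [599.6 203.6  14.4] [597.4 203.2  19.5] base z nan [0. 0.] [0. 0.] ang -90.0 uv [294.1 124.1]
w boss [458.2 214.5  14.8] [459.3 214.1  35.6] base z 11.8 [457.4 213.2] [41.5 65.2] ang -3.9 uv [169.1 132.5]
w boss [541.8 151.5  14.5] [542.  152.5  35.7] base z 11.9 [541.9 151.9] [39.8 62. ] ang -6.7 uv [251.  176.6]
w boss [453.4 162.7  14.6] [454.5 163.8  35.5] base z 11.8 [453.  162.5] [40.2 63.6] ang -8.8 uv [173.2 176.9]
stopper {'mean': array([622.1, 202.3,  54.6]), 'circ': array([623.2, 202.1,  17.9]), 'n': 881, 'uv': (np.float64(322.5493757094211), np.float64(125.1861520998865))}
lid own x,z range 94.75015333995196 116.74779516449563 60.440200697775424 160.94935909440943 -138.7421195506851 140.0187907984458
slope dx/dz [ 0.21977222 81.20669975] angle 1.7871293530911074
```

View pics/w12.png

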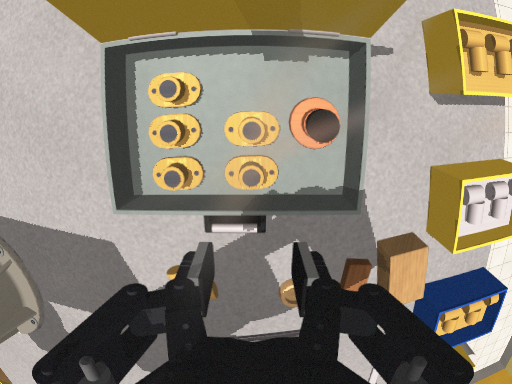

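All five flanges lie flat and separate in the case (pixels (175,89), (175,131), (177,175), (251,128), (251,173)), the stopper is seated at (321,126), and the tray is empty. Next I'll take the closed gripper over the lid to its back.

Emit:
step_arm --moves '[{"tx": 0, "ty": 0, "tz": -1, "ax": 0, "ay": 0, "az": 0}, {"tx": 0, "ty": -0.4, "tz": -1, "ax": 0, "ay": 0, "az": 0}, {"tx": 0, "ty": -0.38, "tz": -1, "ax": 0, "ay": 0, "az": 0}, {"tx": 1, "ty": 0, "tz": 0, "ax": 0, "ay": 0, "az": 0}, {"tx": 1, "ty": 0, "tz": 0, "ax": 0, "ay": 0, "az": 0}]' --gripper 0

```text
clock: 52.32
eef_pos: [528.3, 204.3, 309.8]
tcp_rot: [-3.141, 0.0, 1.444]
contact_force: [0.6, -0.2, -0.1]
opening: 0.002
grasp_force: 0.0
```

```bash
cat >> h.py <<'E'
def lid(tag):
    p,d,I=snap(tag);P=cloud('wrist',d,I);hsv=cv2.cvtColor(p,cv2.COLOR_RGB2HSV)
    ox=(P[...,:2]-[531.2,214.2])@np.array([.1276,.9918]);oy=(P[...,:2]-[531.2,214.2])@np.array([-.9918,.1276])
    m=(cv2.inRange(hsv,(22,100,40),(34,255,255))>0)&(abs(oy)<145)&(ox>-110)&(ox<250)&(P[...,2]>50)
    Z=P[...,2][m];o=ox[m];k=Z>np.percentile(Z,99.5)-3; s=r.sense()['eef_pos'][:2]-[531.2,214.2]
    print('lid top edge z',Z[k].mean(),'ox',o[k].mean(),o[k].min(),o[k].max(),'n',m.sum(),'tcp own',s@[.1276,.9918],s@[-.9918,.1276])
E
python3 -c "
from h import *
lid('w13')"
```

```text
{'clock': np.float64(52.325), 'eef_pos': array([528.267, 204.263, 309.755]), 'tcp_rot': array([-3.141,  0.   ,  1.444]), 'contact_force': array([ 0.57 , -0.243, -0.063]), 'opening': np.float64(0.002)}
lid top edge z 259.23182569245176 ox 134.8374076627544 0.9109485155688527 144.90518263660837 n 24859 tcp own -7.599771954642658 1.632518176198948
```

Emit:
step_arm --moves '[{"tx": 1, "ty": 0, "tz": 0, "ax": 0, "ay": 0, "az": 0}, {"tx": 1, "ty": 0, "tz": 0, "ax": 0, "ay": 0, "az": 0}, {"tx": 1, "ty": 0, "tz": 0, "ax": 0, "ay": 0, "az": 0}, {"tx": 1, "ty": 0, "tz": 0, "ax": 0, "ay": 0, "az": 0}, {"tx": 1, "ty": 0, "tz": 0, "ax": 0, "ay": 0, "az": 0}]'

```text
clock: 53.0
eef_pos: [544.6, 329.7, 310.2]
tcp_rot: [-3.142, 0.0, 1.444]
contact_force: [-0.0, 0.2, 0.0]
opening: -0.0
grasp_force: 0.0
```

Emit:
step_arm --moves '[{"tx": 1, "ty": 0, "tz": 0, "ax": 0, "ay": 0, "az": 0}, {"tx": 1, "ty": 0, "tz": 0, "ax": 0, "ay": 0, "az": 0}, {"tx": 0.4, "ty": 0, "tz": 0.2, "ax": 0, "ay": 0, "az": 0}, {"tx": 0, "ty": 0, "tz": 1, "ax": 0, "ay": 0, "az": 0}, {"tx": 0, "ty": 0, "tz": 1, "ax": 0, "ay": 0, "az": 0}]'

```text
clock: 53.62
eef_pos: [552.0, 387.6, 254.4]
tcp_rot: [3.142, 0.0, 1.444]
contact_force: [-0.2, -0.6, 1.1]
opening: -0.003
grasp_force: 0.0
```

Emit:
step_arm --moves '[{"tx": -0.4, "ty": 0, "tz": 0, "ax": 0, "ay": 0, "az": 0}, {"tx": -0.4, "ty": 0, "tz": 0, "ax": 0, "ay": 0, "az": 0}, {"tx": -0.4, "ty": 0, "tz": 0, "ax": 0, "ay": 0, "az": 0}]'

```text
clock: 54.0
eef_pos: [548.8, 357.6, 257.0]
tcp_rot: [3.14, -0.002, 1.444]
contact_force: [-0.2, 2.5, 1.1]
opening: -0.0
grasp_force: 1.3
```

Emit:
step_arm --moves '[{"tx": -0.4, "ty": 0, "tz": 0, "ax": 0, "ay": 0, "az": 0}, {"tx": -0.4, "ty": 0, "tz": 0, "ax": 0, "ay": 0, "az": 0}, {"tx": -0.4, "ty": 0, "tz": 0, "ax": 0, "ay": 0, "az": 0}]'

```text
clock: 54.38
eef_pos: [544.5, 327.3, 255.5]
tcp_rot: [3.141, -0.0, 1.444]
contact_force: [0.4, 2.4, 0.8]
opening: 0.0
grasp_force: 1.0
```

Emit:
step_arm --moves '[{"tx": -0.5, "ty": 0, "tz": 0, "ax": 0, "ay": 0, "az": 0}, {"tx": -0.5, "ty": 0, "tz": 0, "ax": 0, "ay": 0, "az": 0}, {"tx": -0.5, "ty": 0, "tz": 0, "ax": 0, "ay": 0, "az": 0}, {"tx": -0.5, "ty": 0, "tz": 0, "ax": 0, "ay": 0, "az": 0}]'

```text
clock: 54.88
eef_pos: [537.8, 277.5, 255.0]
tcp_rot: [-3.141, 0.0, 1.444]
contact_force: [-0.5, 1.7, -1.1]
opening: 0.002
grasp_force: 0.9
```

Emit:
step_arm --moves '[{"tx": -0.47, "ty": 0, "tz": 0.15, "ax": 0, "ay": 0, "az": 0}, {"tx": -0.47, "ty": 0, "tz": 0.2, "ax": 0, "ay": 0, "az": 0}, {"tx": -0.47, "ty": 0, "tz": 0.2, "ax": 0, "ay": 0, "az": 0}, {"tx": -0.47, "ty": 0, "tz": 0.25, "ax": 0, "ay": 0, "az": 0}]'

```text
clock: 55.38
eef_pos: [532.2, 230.9, 234.9]
tcp_rot: [3.141, 0.0, 1.444]
contact_force: [0.4, 1.1, 1.4]
opening: 0.001
grasp_force: 0.8
```

Emit:
step_arm --moves '[{"tx": -0.36, "ty": 0, "tz": 0.25, "ax": 0, "ay": 0, "az": 0}, {"tx": -0.36, "ty": 0, "tz": 0.27, "ax": 0, "ay": 0, "az": 0}, {"tx": -0.36, "ty": 0, "tz": 0.3, "ax": 0, "ay": 0, "az": 0}]'

```text
clock: 55.75
eef_pos: [528.7, 204.4, 214.3]
tcp_rot: [-3.141, 0.0, 1.444]
contact_force: [0.4, 0.2, 1.5]
opening: -0.003
grasp_force: 0.6
```

Emit:
step_arm --moves '[{"tx": -0.3, "ty": 0, "tz": 0.32, "ax": 0, "ay": 0, "az": 0}, {"tx": -0.3, "ty": 0, "tz": 0.32, "ax": 0, "ay": 0, "az": 0}, {"tx": -0.3, "ty": 0, "tz": 0.34, "ax": 0, "ay": 0, "az": 0}, {"tx": -0.23, "ty": 0, "tz": 0.38, "ax": 0, "ay": 0, "az": 0}, {"tx": -0.23, "ty": 0, "tz": 0.38, "ax": 0, "ay": 0, "az": 0}]'

```text
clock: 56.38
eef_pos: [524.4, 170.8, 170.6]
tcp_rot: [-3.141, 0.0, 1.444]
contact_force: [0.6, 0.2, 0.6]
opening: 0.002
grasp_force: 0.5
```

Emit:
step_arm --moves '[{"tx": -0.23, "ty": 0, "tz": 0.4, "ax": 0, "ay": 0, "az": 0}, {"tx": -0.2, "ty": 0, "tz": 0.45, "ax": 0, "ay": 0, "az": 0}, {"tx": -0.16, "ty": 0, "tz": 0.45, "ax": 0, "ay": 0, "az": 0}, {"tx": -0.1, "ty": 0, "tz": 0.4, "ax": 0, "ay": 0, "az": 0}]'

```text
clock: 56.88
eef_pos: [522.2, 153.8, 128.0]
tcp_rot: [-3.141, 0.0, 1.444]
contact_force: [0.0, -0.8, 1.1]
opening: 0.001
grasp_force: 0.4
```

Emit:
step_arm --moves '[{"tx": -0.1, "ty": 0, "tz": 0.4, "ax": 0, "ay": 0, "az": 0}, {"tx": -0.1, "ty": 0, "tz": 0.2, "ax": 0, "ay": 0, "az": 0}, {"tx": -0.1, "ty": 0, "tz": 0.1, "ax": 0, "ay": 0, "az": 0}]'

```text
clock: 57.25
eef_pos: [521.3, 146.7, 110.9]
tcp_rot: [-3.141, 0.0, 1.444]
contact_force: [-0.1, 0.4, 0.4]
opening: -0.003
grasp_force: 0.3
```

Emit:
step_arm --moves '[{"tx": -0.2, "ty": 0, "tz": 0.1, "ax": 0, "ay": 0, "az": 0}, {"tx": 0, "ty": 0, "tz": 0.1, "ax": 0, "ay": 0, "az": 0}, {"tx": 0, "ty": 0, "tz": 0.1, "ax": 0, "ay": 0, "az": 0}]'

```text
clock: 57.62
eef_pos: [521.4, 141.8, 104.5]
tcp_rot: [3.14, -0.001, 1.444]
contact_force: [0.2, -0.7, 3.2]
opening: -0.0
grasp_force: 1.5
```

Emit:
step_arm --moves '[{"tx": 0, "ty": 0, "tz": 0.1, "ax": 0, "ay": 0, "az": 0}, {"tx": 0, "ty": 0, "tz": 0.1, "ax": 0, "ay": 0, "az": 0}]'

```text
clock: 57.88
eef_pos: [520.6, 141.6, 98.6]
tcp_rot: [-3.141, 0.0, 1.444]
contact_force: [0.3, -0.4, -0.1]
opening: -0.001
grasp_force: 0.0
```

Emit:
step_arm --moves '[{"tx": 0, "ty": 0, "tz": 0.06, "ax": 0, "ay": 0, "az": 0}, {"tx": 0, "ty": 0, "tz": 0.06, "ax": 0, "ay": 0, "az": 0}]'

```text
clock: 58.12
eef_pos: [520.7, 141.7, 95.6]
tcp_rot: [-3.141, 0.0, 1.444]
contact_force: [0.5, 0.3, 0.7]
opening: 0.001
grasp_force: 0.9
```

Emit:
step_arm --moves '[{"tx": 0, "ty": 0, "tz": 0.05, "ax": 0, "ay": 0, "az": 0}, {"tx": 0, "ty": 0, "tz": 0.03, "ax": 0, "ay": 0, "az": 0}]'

```text
clock: 58.38
eef_pos: [520.8, 141.7, 95.2]
tcp_rot: [3.142, 0.0, 1.444]
contact_force: [-8.2, -3.1, 27.4]
opening: 0.0
grasp_force: 13.7
```

Emit:
step_arm --moves '[{"tx": 0, "ty": 0, "tz": 0.03, "ax": 0, "ay": 0, "az": 0}, {"tx": 0, "ty": 0, "tz": 0, "ax": 0, "ay": 0, "az": 0}]'

```text
clock: 58.62
eef_pos: [520.8, 141.8, 95.2]
tcp_rot: [3.141, -0.0, 1.444]
contact_force: [-8.5, -2.5, 29.8]
opening: 0.0
grasp_force: 14.8
```

The tool meets a hard stop at tip height 70 mm, which is the shut height. I'll lift away and check.

Emit:
step_arm --moves '[{"tx": 0, "ty": 0, "tz": -0.5, "ax": 0, "ay": 0, "az": 0}, {"tx": 0, "ty": 0, "tz": -1, "ax": 0, "ay": 0, "az": 0}, {"tx": 0, "ty": 0, "tz": -1, "ax": 0, "ay": 0, "az": 0}, {"tx": -1, "ty": 0, "tz": -1, "ax": 0, "ay": 0, "az": 0}, {"tx": -1, "ty": 0, "tz": -1, "ax": 0, "ay": 0, "az": 0}]'

```text
clock: 59.25
eef_pos: [514.3, 91.8, 206.4]
tcp_rot: [3.141, 0.0, 1.445]
contact_force: [0.4, 0.4, -0.0]
opening: 0.003
grasp_force: 0.0
```

Emit:
step_arm --moves '[{"tx": -1, "ty": 0, "tz": 0, "ax": 0, "ay": 0, "az": 0}, {"tx": -1, "ty": 0, "tz": 0, "ax": 0, "ay": 0, "az": 0}, {"tx": -1, "ty": 0, "tz": 0, "ax": 0, "ay": 0, "az": 0}, {"tx": 0, "ty": 0, "tz": 0, "ax": 0, "ay": 0, "az": 0}, {"tx": 0, "ty": 0, "tz": 0, "ax": 0, "ay": 0, "az": 0}]'

```text
clock: 59.88
eef_pos: [505.1, 18.2, 205.6]
tcp_rot: [3.141, -0.0, 1.444]
contact_force: [0.3, 0.1, 0.3]
opening: 0.001
grasp_force: 0.0
```

```bash
python3 - 2>/dev/null <<'E'
from h import *
p,d,I=snap('w14');P=cloud('wrist',d,I);hsv=cv2.cvtColor(p,cv2.COLOR_RGB2HSV)
ox=(P[...,:2]-[531.2,214.2])@np.array([.1276,.9918]);oy=(P[...,:2]-[531.2,214.2])@np.array([-.9918,.1276])
m=(cv2.inRange(hsv,(20,80,40),(36,255,255))>0)&(abs(oy)<130)&(ox>-115)&(ox<110)&(P[...,2]>40)
c=np.polyfit(ox[m],P[...,2][m],1);print('lid z at front/hinge',np.polyval(c,[-92,95]),'slope rad',c[0],m.sum(),ox[m].min())
t,dt=eyes.grab_frame('top');cv2.imwrite('pics/top_end.png',t[:,:,::-1]);flanges('t',t,cloud('top',dt))
E
```

```text
{'clock': np.float64(59.875), 'eef_pos': array([505.117,  18.155, 205.602]), 'tcp_rot': array([ 3.141, -0.   ,  1.444]), 'contact_force': array([0.278, 0.101, 0.329]), 'opening': np.float64(0.001)}
lid z at front/hinge [69.04469644 70.32401935] slope rad 0.006841299023745682 27353 -114.97404175867402
```

View pics/top_end.png

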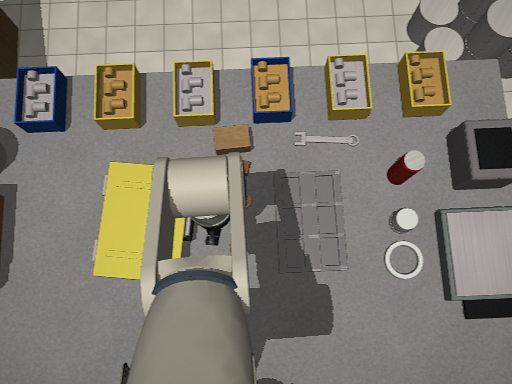

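The top view shows the lid shut and flat over the case (about (97–185, 163–278), within 0.01 rad, 69–70 mm high). The tray is empty, and the bystanders I can see haven't moved.

```bash
python3 -c "
from rig import workorder
print(workorder.sign_off())"
```

```text
the job is handed in; nothing more can be done
None
```

The job is handed in: all five flanges lie flat, boss up and separate in the case, the stopper is home in the neck, and the lid is pressed shut past its catch.

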